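# Ready the bench sanding station

## Task

Get the bench sanding station ready: clear the cabinet fittings lying loose on the bench (glue blocks, cabinet feet, drawer pulls) into the trays that show their kind, press the clamp strap shut over the sander and push the lock pin right home through the clevis ears and the strap's tongue. Only when the bench is cleared and the strap is pinned, give the sander a short test run: flip the red lock-off lever fully forward, squeeze the paddle fully home against the body and hold it so for a good second. Then let the paddle spring out, flip the lever all the way back to locked off, and leave the glue bottle, tape roll, tape measure, pencil and cork block where they are.

Things in the scene. Friction and masses are not known exactly. Their poses are not given: they have to be found in the camera images.
- stand: Fixed stand holding a blue sander on its side; origin on the bench. Its y: along the machine from battery to disc head; -x: side of disc, paddle, lever. mm: barrel 44 dia, axis x 0 z 90; battery y -125..-190, z to 122; head and disc y 62..178, disc face x -44; base 10 thick, x -45..85, y -155..65; two clevis ears x 51..77, z 70..110, y 26..34 and 46..54, holes 13 dia along y at x 64 z 90.
- pin_hole (a point): Mouth of the ears' holes on the battery side, at stand (64, 26, 90) mm, axes as stand. The pin slides in level along stand +y through first ear, strap tongue (8 thick, same 13 mm hole) and second ear, 28 mm in all, until its handle meets the ear; free room for the handle on the battery side.
- strap (a joint): Steel clamp strap, a bar 22 wide, 8 thick (mm), over the barrel, hinged along y at stand (-42, 40, 90) mm; it reaches 119 mm from there towards +x. 0 = closed: top level at z 124, tongue between the ears (y 36..44), holes in line. rad, grows as the tongue end lifts; starts 0.4 to 0.85. Stays where left (0.12 N m); pressed down from above, e.g. 45 mm from the hinge, it closes.
- paddle (a joint): Black paddle on the barrel's -x side, 125 mm long, 26 high, hinged upright at its battery end, stand (-23, -115, 90) mm; free end 15 mm off the body. rad: 0 = out, 0.12 = home. Sprung out: at the pad point about 6 N starts it, 11 N holds it home; barrel and paddle there measure 61 mm across at rest, 53 squeezed. With the lever back a tooth stops it at 0.01 to 0.03.
- paddle_pad (a point): Point on the paddle's outer face at mid height where it is best squeezed, 65 mm from its hinge; moves with it: stand (-38, -50, 90) mm at rest, (-31, -50, 90) squeezed home. The barrel's other side lies there at x 22.
- lockoff (a joint): Red lock-off lever on the paddle near its free end: blade 32 mm long, 6 thick, 18 high, swinging level about an upright pivot at stand (-43, -15, 90) mm (paddle out). rad: 0 = back, locked off, blade pointing to -x and 0.7 rad towards the battery; 1.2 = fully forward, leaning 0.5 rad towards the disc head. Stays where it is left; about 1 N at its tip moves it.
- lockoff_tip (a point): Outer end of the red lever, mid height (z 90 mm); moves with it: about stand (-67, -36, 90) mm when back, (-71, -1, 90) when forward.
- pin: Loose lock pin lying on the bench; its x axis points to the nose. Square aluminium handle 44 x 18 x 18 mm with a red band (x -22 to 22), then a steel shaft 10 mm in diameter, 42 mm long, the last 9 mm tapering to 5 mm. About 60 g. Origin: centre of the handle's underside as first laid down. It lies level on its handle, shaft axis 9 mm above the bench.
- pin_tip (a point): Tip of the lock pin's nose, on its axis, 64 mm along x from the centre of the handle; axes as pin.
- block1: Dark hardwood glue block 44 (x) x 22 x 22 mm, 20 g; origin at the centre of its underside; lies loose on the bench at the start, or is absent (None). Belongs in tray_block.
- foot1: Round black plastic cabinet foot, 36 mm across, 20 high, 25 g; origin at the centre of its underside; lies loose on the bench at the start, or is absent (None). Belongs in tray_foot.
- pull1: Steel drawer pull: bar 60 (x) x 12 x 10 mm on two posts 24 mm either side of its middle, bar axis 21 mm above the origin, 26 high in all, 60 g; origin between the posts' feet; lies loose on the bench at the start, or is absent (None). Belongs in tray_pull.
- block2: Dark hardwood glue block 44 (x) x 22 x 22 mm, 20 g; origin at the centre of its underside; lies loose on the bench at the start, or is absent (None). Belongs in tray_block.
- foot2: Round black plastic cabinet foot, 36 mm across, 20 high, 25 g; origin at the centre of its underside; lies loose on the bench at the start, or is absent (None). Belongs in tray_foot.
- pull2: Steel drawer pull: bar 60 (x) x 12 x 10 mm on two posts 24 mm either side of its middle, bar axis 21 mm above the origin, 26 high in all, 60 g; origin between the posts' feet; lies loose on the bench at the start, or is absent (None). Belongs in tray_pull.
- tray_block: Fixed open blue tray for the glue blocks, 150 (x) x 105 (y) x 50 mm high outside, walls and floor 4 mm; a sample of its fitting is fastened to a ledge on its far (+x) edge, at x 75 to 115 mm. Origin: centre of its underside, z up. The three trays change places from start to start.
- tray_foot: Fixed open yellow tray for the cabinet feet, 150 (x) x 105 (y) x 50 mm high outside, walls and floor 4 mm; a sample of its fitting is fastened to a ledge on its far (+x) edge, at x 75 to 115 mm. Origin: centre of its underside, z up. The three trays change places from start to start.
- tray_pull: Fixed open green tray for the drawer pulls, 150 (x) x 105 (y) x 50 mm high outside, walls and floor 4 mm; a sample of its fitting is fastened to a ledge on its far (+x) edge, at x 75 to 115 mm. Origin: centre of its underside, z up. The three trays change places from start to start.
- glue: White glue bottle, blue cap, 190 mm high; origin at the centre of its underside. Not part of the job: leave it where it is.
- tape: Roll of masking tape, 100 mm across, 24 high; origin at the centre of its underside. Not part of the job: leave it where it is.
- pencil: Flat red carpenter's pencil, 140 mm long; origin at the centre of its underside. Not part of the job: leave it where it is.
- cork_block: Cork sanding block 110 x 62 x 36 mm; origin at the centre of its underside. Not part of the job: leave it where it is.
- tape_measure: Yellow and black tape measure 68 x 34 x 64 mm; origin at the centre of its underside. Not part of the job: leave it where it is.

How it is judged (in metres and radians):
On the way, in this order (a step that is already met when the one before it is completed fails the run):
1. every loose fitting is in its own tray, the strap is closed and the lock pin is right through both ears and the tongue (x of block1 in the frame of tray_block between -0.07 and 0.07 m and y of block1 in the frame of tray_block between -0.048 and 0.048 m and z of block1 in the frame of tray_block between -0.01 and 0.045 m and x of block2 in the frame of tray_block between -0.07 and 0.07 m and y of block2 in the frame of tray_block between -0.048 and 0.048 m and z of block2 in the frame of tray_block between -0.01 and 0.045 m and x of foot1 in the frame of tray_foot between -0.07 and 0.07 m and y of foot1 in the frame of tray_foot between -0.048 and 0.048 m and z of foot1 in the frame of tray_foot between -0.01 and 0.045 m and x of foot2 in the frame of tray_foot between -0.07 and 0.07 m and y of foot2 in the frame of tray_foot between -0.048 and 0.048 m and z of foot2 in the frame of tray_foot between -0.01 and 0.045 m and x of pull1 in the frame of tray_pull between -0.07 and 0.07 m and y of pull1 in the frame of tray_pull between -0.048 and 0.048 m and z of pull1 in the frame of tray_pull between -0.01 and 0.045 m and x of pull2 in the frame of tray_pull between -0.07 and 0.07 m and y of pull2 in the frame of tray_pull between -0.048 and 0.048 m and z of pull2 in the frame of tray_pull between -0.01 and 0.045 m and value of joint strap below 0.06 rad and y of pin_tip in the frame of stand above 0.06 m and x of pin_tip in the frame of stand between 0.058 and 0.07 m and z of pin_tip in the frame of stand between 0.084 and 0.096 m), for 0.2 s.
2. the red lock-off lever is flipped forward with the paddle still out (value of joint lockoff above 1 rad and value of joint paddle below 0.04 rad), for 0.1 s.
3. the paddle is squeezed home against the body and held for a second (value of joint paddle above 0.105 rad and value of joint strap below 0.06 rad and y of pin_tip in the frame of stand above 0.06 m and x of pin_tip in the frame of stand between 0.058 and 0.07 m and z of pin_tip in the frame of stand between 0.084 and 0.096 m), for 1 s.
4. the paddle is out again and the lever is back at locked off (value of joint lockoff below 0.2 rad and value of joint paddle below 0.03 rad), for 0.2 s.
At the end, for the whole second after the job is handed in: Each fitting present inside its kind's tray; strap closed (under 0.06 rad); pin tip 6 mm or more past the second ear, within 6 mm of the holes' axis; paddle out (under 0.03 rad); lever back (under 0.2 rad); fittings and pin released and at rest (all of step 1 and all of step 4 and linear speed of each of block1, block2, foot1, foot2, pull1, pull2, pin below 0.02 m/s); the robot touches nothing.
It fails at once if the glue bottle, tape roll, pencil, cork block or tape measure is moved by more than 3 cm (distance of any of glue, tape, pencil, cork_block, tape_measure from where it was at the start of the episode above 0.03 m).
It fails at once if the paddle is squeezed in before the strap is pinned (value of joint paddle above 0.08 rad and not (value of joint strap below 0.06 rad and y of pin_tip in the frame of stand above 0.06 m)).
Of block1, block2, foot1, foot2, pull1, pull2 only 3 to 6 are there at a start; the rules pass over those that are not, and their reading is None.
At some moment in a run one of block1, block2, foot1, foot2, pull1, pull2 may be knocked a few centimetres aside while the robot is not near it.
Once in a run the grip may slacken for a moment while it holds something.
It also fails if it takes over 208 s, if anything falls off the work surface, if the arm or the gripper's body presses on something with over 40 N, if the wrist force passes 120 N, or if a joint passes its speed limit or range.

## Robot

A 6-joint arm with a two-finger parallel gripper is mounted at the origin on the work surface. World frame = base frame: x ahead of the robot, y to its left, z up, the work surface at z = 0. Lengths are in mm, angles in rad, forces in N, time in s.
With the tool pointing down it reaches from about 300 to 775 mm from the base axis. Payload 14.6 kg.
Tool frame: the origin (TCP) lies at the very end of the fingers, on their centre line; the grasp point (between the pads) lies 19 mm behind it; z points along the fingers, y is the line along which they close (so a half turn about z gives the same grasp; the last joint's range is limited). The gripper opens to 94 mm and grips with 3 to 60 N. Pads are 16 mm wide; open, the fingers measure 119 mm over their backs; the gripper's body (75 mm by 177 mm) begins 78 mm behind the grasp point.
Start: joints at [-1.396, 0.3, 1.521, -0, 1.321, -0.067], TCP at [131.691, -533.991, 205.446] pointing down, gripper open.
Joint ranges: [-3.03, 3.03], [-0.79, 2.21], [0.23, 2.52], [-1.04, 4.18], [0, 3.07], [-2.55, 2.55]. Speed limits (rad/s): [2.22, 2.22, 2.57, 3.14, 3.14, 3.14].

## Interface

Orientations are given as [roll, pitch, yaw] about the fixed x, y, z axes, in that order (R = Rz(yaw) Ry(pitch) Rx(roll)).
In Python, from cell import manip gives the robot as it stands. The module is installed in compiled form; this text tells all that it offers.
- The arm moves only by the shell command python3 -m inch 'ROWS' [FORCE]. ROWS is JSON, a list of rows, each an object of numbers: "gripper": the opening, from 0 (shut) to 1 (fully open); "dx", "dy", "dz": the shift along the world's x, y, z in m; "wx", "wy", "wz": the turn, a rotation vector about the world's x, y, z in degrees. A call has exactly 5 rows; each row is the pose to reach, as a shift and turn from the pose commanded when the call began; what a row does not reach only later rows make up. A row lasts 1/12 s, in which the tool goes at most 41.7 mm and 7.16 degrees, less where a joint would pass 70% of its speed; a pose out of reach is approached as far as the arm can. A call with a gripper value outside its range is refused whole. The fingers move at their own pace and stop on an object; FORCE is the grip in N (left out, the last holds). Time passes only in rows, so rows that repeat a pose let the fingers close, or fill a call up. It gives the time, the measured TCP pose, the force, the opening and the grip force at its end, in the units of the state.
- manip.read_state(): the state, without advancing time (a new reading comes with each control period).
- manip.camera(name): name is "side" or "top" or "wrist"; returns the picture (420x560x3 uint8, blue, green, red); there is no depth.
- manip.camera_info(name): a dict with "camera_matrix" (3x3 intrinsics, pixels), "R" (3x3) and "t" (3): a world point X has camera coordinates R X + t; the wrist camera has in their place "tool_from_camera" (4x4, takes a point from camera to tool coordinates, whose origin is the TCP and whose axes are the flange's). Camera axes: x right, y down, z forward; pixel columns grow to the right and rows downward; lengths in mm; the calibration is good to about 2 mm. A picture is of the moment at which its call begins: read the wrist's pose just before it. camera_info takes no time and is no camera call.
- manip.sign_off(): hands the job in; it is judged then, once.
The state is a dict: "clock": time; "joints": joint angles; "qd": joint speeds; "effort": joint torques, N m; "eef_pos": TCP position; "eef_rot": TCP orientation; "wrist_force": force on the tool from outside, world axes, zero at the start; "moment": the same for the moment, N m; "finger_gap": finger opening in mm; "finger_force": force on a finger pad.
Only numpy, scipy, OpenCV 4.12 (cv2) and the standard library are available. Lean on these libraries where they do the work, as an engineer would, in place of code of your own. Each camera call takes 0.05 s, during which the arm holds its last target. There are 200 camera calls.

## Working session

There is one attempt and no reset: what is moved stays moved. The work goes in short steps, Python scripts to look and compute and a shell command to move; the robot and the scene stay as the last step left them, time stands still between calls to the robot, and variables do not carry over. Pictures are saved under pics/ and viewed, at most 14 in all, crops included, and the job is handed in when it is done.

```bash
mkdir -p pics
cat > h.py <<'E'
import numpy as np, cv2
from cell import manip
from scipy.spatial.transform import Rotation as Ro
def cam(n):
    s=manip.read_state(); i=manip.camera_info(n); im=np.array(manip.camera(n)); K=np.array(i["camera_matrix"])
    if n=="wrist":
        T=np.array(i["tool_from_camera"]); Rt=Ro.from_euler('xyz',s["eef_rot"]).as_matrix()
        Rw=Rt@T[:3,:3]; c=Rt@T[:3,3]+np.array(s["eef_pos"])
    else:
        R=np.array(i["R"]); Rw=R.T; c=-R.T@np.array(i["t"])
    return im,K,Rw,c
def ray(K,Rw,px):
    d=Rw@np.linalg.solve(K,np.array([px[0],px[1],1.])); return d/np.linalg.norm(d)
def onz(C,px,z):
    K,Rw,c=C; d=ray(K,Rw,px); return c+d*(z-c[2])/d[2]
def proj(C,X):
    K,Rw,c=C; p=K@(Rw.T@(np.array(X,float)-c)); return p[:2]/p[2]
def tri(C1,p1,C2,p2):
    d1=ray(*C1[:2],p1); d2=ray(*C2[:2],p2)
    t=np.linalg.lstsq(np.c_[d1,-d2],C2[2]-C1[2],rcond=None)[0]
    a=C1[2]+d1*t[0]; b=C2[2]+d2*t[1]; return (a+b)/2,np.linalg.norm(a-b)
E
python3 - <<'E'
from h import *
for n in ("top","side"):
    im,K,R,c=cam(n); cv2.imwrite(f"pics/{n}0.png",cv2.resize(im,None,fx=1.42,fy=1.42,interpolation=cv2.INTER_CUBIC)); print(n,c.round(),R.round(3).tolist(),K[0,0])
    cv2.imwrite(f"{n}0_raw.png",im)
s=manip.read_state(); print(s)
print(manip.camera_info("wrist"))
E
```

```text
top [ 489.  -41. 1395.] [[-0.017, -0.999, 0.05], [-1.0, 0.016, -0.002], [0.001, -0.05, -0.999]] 486.3685767436131
side [ 432. -904. 1029.] [[0.991, -0.095, 0.091], [-0.131, -0.732, 0.668], [0.004, -0.674, -0.739]] 529.360581062567
{'clock': 0.1, 'joints': array([-1.39558850e+00,  3.00403036e-01,  1.52152615e+00,  6.40897351e-07,
        1.32071880e+00, -6.66244705e-02]), 'qd': array([-7.61349329e-04, -1.12422915e-03, -2.39554329e-03, -7.97402390e-04,
        8.51005060e-04, -7.41002257e-05]), 'effort': array([ 1.90665487e-03, -5.32640326e+01, -3.53281689e+01,  7.09290965e-02,
        2.34555721e-02, -5.54957091e-05]), 'eef_pos': array([ 131.65671848, -533.75849639,  204.94690693]), 'eef_rot': array([-3.14053970e+00, -7.08786954e-05,  2.41832100e-01]), 'wrist_force': array([-0.08411375, -0.32433013, -0.75762466]), 'moment': array([-0.0201981 , -0.01718591,  0.01887227]), 'finger_force': 0.0, 'finger_gap': 93.87063703843835}
{'camera_matrix': array([[328.6015345 ,   0.        , 276.502144  ],
       [  0.        , 328.6015345 , 209.15298474],
       [  0.        ,   0.        ,   1.        ]]), 'tool_from_camera': array([[ 2.10172983e-04, -9.58327336e-01, -2.85672317e-01,
         8.37414832e+01],
       [ 9.99999937e-01,  1.19552642e-04,  3.34657574e-04,
        -1.28656168e+00],
       [-2.86558621e-04, -2.85672369e-01,  9.58327301e-01,
        -1.79999655e+02],
       [ 0.00000000e+00,  0.00000000e+00,  0.00000000e+00,
         1.00000000e+00]])}
```

View pics/top0.png

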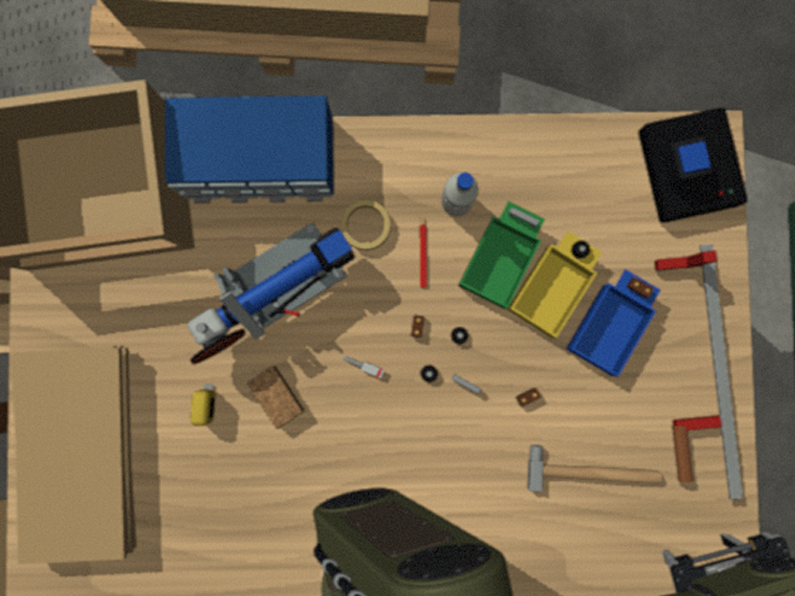

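View pics/side0.png

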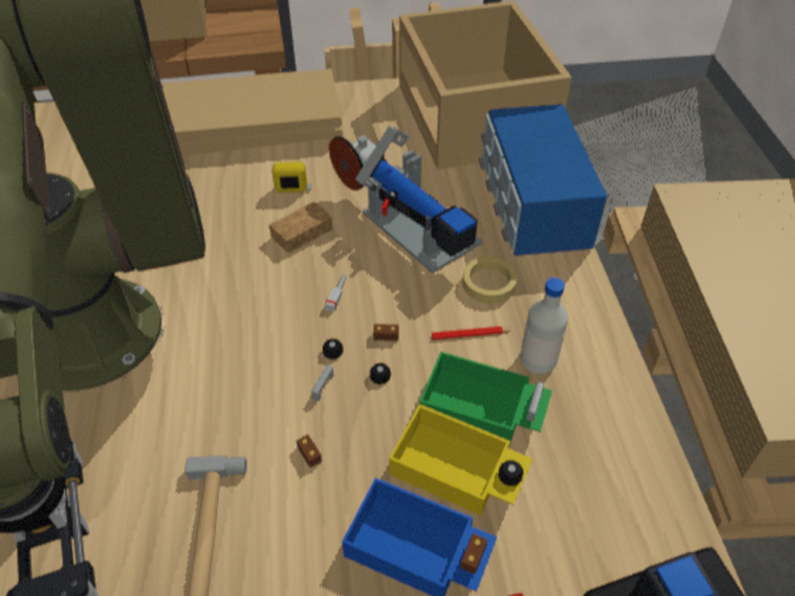

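```bash
cat > m1.py <<'E'
from h import *
C={}
for n in ("top","side"):
    i=manip.camera_info(n); R=np.array(i["R"]); C[n]=(np.array(i["camera_matrix"]),R.T,-R.T@np.array(i["t"]))
T=cv2.imread("top0_raw.png"); S=cv2.imread("side0_raw.png")
hT=cv2.cvtColor(T,cv2.COLOR_BGR2HSV); hS=cv2.cvtColor(S,cv2.COLOR_BGR2HSV)
def blob(mask,seed,r=40):
    n,l,st,ce=cv2.connectedComponentsWithStats(mask.astype(np.uint8))
    d=[np.hypot(*(ce[k]-seed)) if st[k,4]>15 else 1e9 for k in range(1,n)]; k=1+int(np.argmin(d))
    cs,_=cv2.findContours((l==k).astype(np.uint8),0,2); return ce[k],st[k,4],max(cs,key=len)
s=1.42
def v(h): return h[...,2].astype(int)
dark=lambda h:(v(h)<75)
def brown(h): return (v(h)<120)&(h[...,1]>110)&(h[...,0]<20)
def grey(h): return (h[...,1]<60)&(v(h)>90)
print("pixel HSV")
for nm,a,b,z in [("block1",(418,326),(386,332),22),("foot1",(459,335),(380,373),20),("foot2",(429,373),(333,348),20),("pull",(467,384),(322,383),26),("block2",(528,398),(309,450),22),("pin",(372,370),(333,299),18)]:
    pa=np.array(a)/s; pb=np.array(b)/s
    print(nm,hT[int(pa[1]),int(pa[0])],hS[int(pb[1]),int(pb[0])],"top onz",onz(C["top"],pa,z).round(),"side",onz(C["side"],pb,z).round())
for nm,lo,hi,sd in [("green",(50,100,30),(80,255,255),(500,262)),("yellow",(22,150,60),(32,255,255),(553,290)),("blue",(105,120,40),(125,255,255),(612,330))]:
    m=cv2.inRange(hT,lo,hi)>0; c,a,ct=blob(m,np.array(sd)/s)
    r=cv2.minAreaRect(ct); bx=cv2.boxPoints(r)
    P=np.array([onz(C["top"],p,50)[:2] for p in bx]); print(nm,a,P.round().tolist(),"c",P.mean(0).round(), "sides",np.linalg.norm(P[1]-P[0]).round(),np.linalg.norm(P[2]-P[1]).round())
E
python3 m1.py
python3 - <<'E'
import cv2
T=cv2.imread("top0_raw.png"); cv2.imwrite("pics/t1.png",cv2.resize(T[210:290,240:390],None,fx=5.3,fy=5.3,interpolation=cv2.INTER_CUBIC))
E
```

```text
pixel HSV
block1 [ 13 154  83] [ 12 173  93] top onz [515. -78.  22.] side [515. -84.  22.]
foot1 [ 60   8 134] [60  5 52] top onz [ 496. -159.   20.] side [ 495. -168.   20.]
foot2 [ 40  12 131] [132  39  33] top onz [422. -98.  20.] side [ 422. -105.   20.]
pull [ 60  11 136] [ 66   9 143] top onz [ 399. -172.   26.] side [ 399. -180.   26.]
block2 [ 10 152  79] [ 12 159  98] top onz [ 369. -293.   22.] side [ 372. -299.   22.]
pin [ 45  12 173] [ 38   6 168] top onz [430.  15.  18.] side [430.   8.  18.]
green 2329 [[594.0, -157.0], [764.0, -246.0], [715.0, -340.0], [546.0, -250.0]] c [ 655. -248.] sides 192.0 106.0
yellow 2429 [[546.0, -251.0], [707.0, -359.0], [646.0, -450.0], [486.0, -342.0]] c [ 596. -350.] sides 193.0 109.0
blue 2439 [[467.0, -364.0], [630.0, -465.0], [571.0, -561.0], [409.0, -459.0]] c [ 519. -462.] sides 192.0 113.0
```

View pics/t1.png

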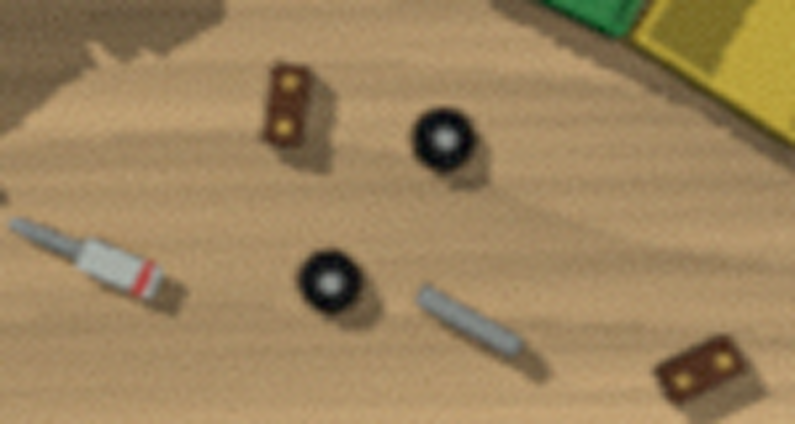

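```bash
cat > m2.py <<'E'
from m1 import *
print("----")
f=lambda p,z: onz(C["top"],(np.array(p)+.5)/5.3+np.array([240,210])-.5,z)[:2]
for nm,a,b,z in [("block1",(290,65),(283,145),22),("block2",(660,385),(742,352),22),("pull",(420,290),(520,347),26),("pinhandle",(82,253),(155,284),18),("pinshaft",(10,222),(80,253),9),("foot1",(443,139),(443,139),18),("foot2",(330,282),(330,282),18)]:
    A=f(a,z);B=f(b,z);print(nm,((A+B)/2).round(1),"ang",np.degrees(np.arctan2(*(A-B)[::-1])).round(1),np.linalg.norm(A-B).round(1))
E
python3 m2.py | sed -n '/----/,$p'
```

```text
----
block1 [515.9 -75.5] ang -6.0 42.8
block2 [ 372.7 -292.7] ang 110.8 47.0
pull [ 401.3 -170.4] ang 59.4 60.7
pinhandle [430.4  15.3] ang 66.1 42.2
pinshaft [447.3  54.9] ang 65.3 41.1
foot1 [ 496.4 -158.8] ang 0.0 0.0
foot2 [421.4 -97.1] ang 0.0 0.0
```

```bash
python3 -m inch '[{"dx":0.03,"dy":0.03,"gripper":0.6},{"dx":0.055,"dy":0.065,"dz":-0.01},{"dx":0.08,"dy":0.095,"dz":-0.015},{"dx":0.105,"dy":0.12,"dz":-0.02},{"dx":0.13,"dy":0.15,"dz":-0.02}]'
python3 -m inch '[{"dx":0.025,"dy":0.03,"wz":-4},{"dx":0.05,"dy":0.06,"wz":-8},{"dx":0.075,"dy":0.09,"wz":-12},{"dx":0.1,"dy":0.12,"wz":-16},{"dx":0.13,"dy":0.15,"wz":-20}]'
python3 -m inch '[{"dx":0.025,"dy":0.03},{"dx":0.05,"dy":0.06},{"dx":0.075,"dy":0.095},{"dx":0.1,"dy":0.12,"dz":-0.03},{"dx":0.114,"dy":0.148,"dz":-0.05}]'
```

```text
validation failed for argument at $[0]...
validation failed for argument at $[0]...
validation failed for argument at $[0]...
```

```bash
python3 -m inch '[{"gripper":0.6,"dx":0.03,"dy":0.03,"dz":0,"wx":0,"wy":0,"wz":0},{"gripper":0.6,"dx":0.055,"dy":0.065,"dz":-0.01,"wx":0,"wy":0,"wz":0},{"gripper":0.6,"dx":0.08,"dy":0.095,"dz":-0.015,"wx":0,"wy":0,"wz":0},{"gripper":0.6,"dx":0.105,"dy":0.12,"dz":-0.02,"wx":0,"wy":0,"wz":0},{"gripper":0.6,"dx":0.13,"dy":0.15,"dz":-0.02,"wx":0,"wy":0,"wz":0}]' 20
```

```text
clock: 0.52
eef_pos: [262.3, -382.3, 184.4]
eef_rot: [-3.14, 0.0, 0.241]
wrist_force: [1.5, -0.2, -0.5]
finger_gap: 64.2
finger_force: 0.0
```

```bash
python3 -m inch '[{"gripper":0.6,"dx":0.025,"dy":0.031,"dz":0,"wx":0,"wy":0,"wz":-4},{"gripper":0.6,"dx":0.05,"dy":0.062,"dz":0,"wx":0,"wy":0,"wz":-8},{"gripper":0.6,"dx":0.076,"dy":0.093,"dz":0,"wx":0,"wy":0,"wz":-12},{"gripper":0.6,"dx":0.102,"dy":0.124,"dz":0,"wx":0,"wy":0,"wz":-16},{"gripper":0.6,"dx":0.127,"dy":0.154,"dz":0,"wx":0,"wy":0,"wz":-20}]'
python3 -m inch '[{"gripper":0.6,"dx":0.025,"dy":0.031,"dz":0,"wx":0,"wy":0,"wz":0},{"gripper":0.6,"dx":0.05,"dy":0.062,"dz":0,"wx":0,"wy":0,"wz":0},{"gripper":0.6,"dx":0.076,"dy":0.093,"dz":0,"wx":0,"wy":0,"wz":0},{"gripper":0.6,"dx":0.102,"dy":0.124,"dz":-0.02,"wx":0,"wy":0,"wz":0},{"gripper":0.6,"dx":0.127,"dy":0.153,"dz":-0.04,"wx":0,"wy":0,"wz":0}]'
python3 - <<'E'
from h import *
im,K,R,c=cam("wrist"); cv2.imwrite("pics/w1.png",im); print(manip.read_state()["eef_pos"])
for nm,X in dict(block1=(516,-75.5,22),foot1=(496,-159,20),foot2=(421,-97,20),tcp=manip.read_state()["eef_pos"]).items(): print(nm,proj((K,R,c),X).round())
E
```

```text
clock: 0.93
eef_pos: [389.5, -228.1, 185.5]
eef_rot: [3.142, -0.0, -0.111]
wrist_force: [0.9, 0.0, 0.5]
finger_gap: 56.5
finger_force: 0.0
clock: 1.35
eef_pos: [514.2, -78.5, 147.9]
eef_rot: [3.141, -0.002, -0.107]
wrist_force: [1.0, -1.0, -0.2]
finger_gap: 56.3
finger_force: 0.0
[515.13195862 -74.42062029 143.18443121]
block1 [274. 200.]
foot1 [361. 210.]
foot2 [305. 285.]
tcp [272. 253.]
```

View pics/w1.png

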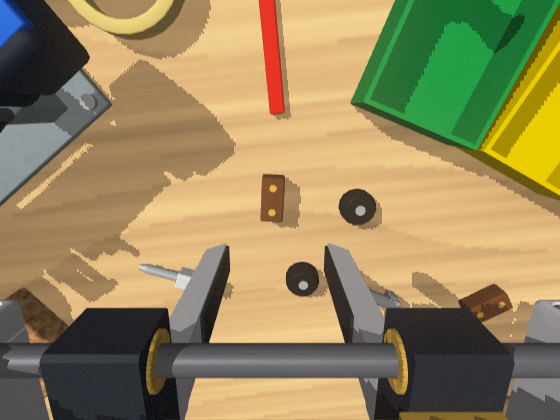

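```bash
python3 -m inch '[{"gripper":0.6,"dx":0.001,"dy":-0.001,"dz":-0.04,"wx":0,"wy":0,"wz":0},{"gripper":0.6,"dx":0.001,"dy":-0.001,"dz":-0.08,"wx":0,"wy":0,"wz":0},{"gripper":0.6,"dx":0.001,"dy":-0.001,"dz":-0.115,"wx":0,"wy":0,"wz":0},{"gripper":0.6,"dx":0.001,"dy":-0.001,"dz":-0.135,"wx":0,"wy":0,"wz":0},{"gripper":0.6,"dx":0.001,"dy":-0.001,"dz":-0.14,"wx":0,"wy":0,"wz":0}]' 30
python3 -m inch '[{"gripper":0.1,"dx":0,"dy":0,"dz":0,"wx":0,"wy":0,"wz":0},{"gripper":0.1,"dx":0,"dy":0,"dz":0,"wx":0,"wy":0,"wz":0},{"gripper":0.1,"dx":0,"dy":0,"dz":0,"wx":0,"wy":0,"wz":0},{"gripper":0.1,"dx":0,"dy":0,"dz":0,"wx":0,"wy":0,"wz":0},{"gripper":0.1,"dx":0,"dy":0,"dz":0,"wx":0,"wy":0,"wz":0}]'
python3 -m inch '[{"gripper":0.1,"dx":0,"dy":0,"dz":0.02,"wx":0,"wy":0,"wz":0},{"gripper":0.1,"dx":0,"dy":0,"dz":0.05,"wx":0,"wy":0,"wz":0},{"gripper":0.1,"dx":0,"dy":0,"dz":0.08,"wx":0,"wy":0,"wz":0},{"gripper":0.1,"dx":0,"dy":-0.03,"dz":0.1,"wx":0,"wy":0,"wz":-3},{"gripper":0.1,"dx":0,"dy":-0.06,"dz":0.1,"wx":0,"wy":0,"wz":-6}]'
```

```text
clock: 1.82
eef_pos: [511.6, -80.9, 4.1]
eef_rot: [-3.141, 0.006, -0.107]
wrist_force: [-0.3, 0.0, 0.3]
finger_gap: 56.4
finger_force: 0.0
clock: 2.23
eef_pos: [514.4, -81.5, 8.9]
eef_rot: [3.141, -0.002, -0.107]
wrist_force: [0.4, -0.1, 0.2]
finger_gap: 26.7
finger_force: 0.1
clock: 2.65
eef_pos: [515.8, -141.9, 113.0]
eef_rot: [3.141, -0.008, -0.212]
wrist_force: [0.1, -0.1, 0.4]
finger_gap: 21.4
finger_force: 30.0
```

```bash
python3 -m inch '[{"gripper":0.1,"dx":0.002,"dy":-0.036,"dz":0,"wx":0,"wy":0,"wz":-3},{"gripper":0.1,"dx":0.003,"dy":-0.073,"dz":0,"wx":0,"wy":0,"wz":-7},{"gripper":0.1,"dx":0.005,"dy":-0.11,"dz":0,"wx":0,"wy":0,"wz":-11},{"gripper":0.1,"dx":0.006,"dy":-0.147,"dz":0,"wx":0,"wy":0,"wz":-15},{"gripper":0.1,"dx":0.008,"dy":-0.183,"dz":0,"wx":0,"wy":0,"wz":-18}]'
python3 -m inch '[{"gripper":0.1,"dx":0.002,"dy":-0.036,"dz":0,"wx":0,"wy":0,"wz":0},{"gripper":0.1,"dx":0.003,"dy":-0.073,"dz":0,"wx":0,"wy":0,"wz":0},{"gripper":0.1,"dx":0.005,"dy":-0.11,"dz":0,"wx":0,"wy":0,"wz":0},{"gripper":0.1,"dx":0.006,"dy":-0.147,"dz":-0.01,"wx":0,"wy":0,"wz":0},{"gripper":0.1,"dx":0.007,"dy":-0.149,"dz":-0.045,"wx":0,"wy":0,"wz":0}]'
python3 -m inch '[{"gripper":0.1,"dx":0,"dy":0,"dz":-0.025,"wx":0,"wy":0,"wz":0},{"gripper":0.45,"dx":0,"dy":0,"dz":-0.025,"wx":0,"wy":0,"wz":0},{"gripper":0.45,"dx":0,"dy":0,"dz":-0.025,"wx":0,"wy":0,"wz":0},{"gripper":0.45,"dx":0,"dy":0,"dz":-0.025,"wx":0,"wy":0,"wz":0},{"gripper":0.45,"dx":0,"dy":0,"dz":0.01,"wx":0,"wy":0,"wz":0}]'
python3 -c "
from h import *
s=manip.read_state();print(s['eef_pos'],s['eef_rot'])"
```

```text
clock: 3.07
eef_pos: [521.5, -326.4, 108.5]
eef_rot: [3.141, -0.001, -0.53]
wrist_force: [0.0, 0.4, 1.3]
finger_gap: 21.4
finger_force: 30.0
clock: 3.48
eef_pos: [529.3, -480.9, 68.2]
eef_rot: [3.138, -0.011, -0.53]
wrist_force: [0.5, -1.2, 0.5]
finger_gap: 21.1
finger_force: 30.0
clock: 3.9
eef_pos: [527.5, -471.5, 69.1]
eef_rot: [-3.14, 0.007, -0.526]
wrist_force: [-1.0, 0.1, -1.2]
finger_gap: 41.4
finger_force: 0.0
[ 527.49575974 -471.51456059   69.11973614] [-3.13980466  0.00684394 -0.52562485]
```

```bash
python3 -m inch '[{"gripper":0.6,"dx":-0.01,"dy":0.01,"dz":0.02,"wx":0,"wy":0,"wz":-6},{"gripper":0.6,"dx":-0.037,"dy":0.04,"dz":0.02,"wx":0,"wy":0,"wz":-13},{"gripper":0.6,"dx":-0.064,"dy":0.071,"dz":0.02,"wx":0,"wy":0,"wz":-20},{"gripper":0.6,"dx":-0.091,"dy":0.102,"dz":0.02,"wx":0,"wy":0,"wz":-27},{"gripper":0.6,"dx":-0.118,"dy":0.132,"dz":0.02,"wx":0,"wy":0,"wz":-33}]'
python3 -m inch '[{"gripper":0.6,"dx":-0.027,"dy":0.03,"dz":0,"wx":0,"wy":0,"wz":-6},{"gripper":0.6,"dx":-0.041,"dy":0.045,"dz":-0.01,"wx":0,"wy":0,"wz":-6},{"gripper":0.6,"dx":-0.041,"dy":0.045,"dz":-0.02,"wx":0,"wy":0,"wz":-6},{"gripper":0.6,"dx":-0.041,"dy":0.045,"dz":-0.04,"wx":0,"wy":0,"wz":-6},{"gripper":0.6,"dx":-0.041,"dy":0.045,"dz":-0.04,"wx":0,"wy":0,"wz":-6}]'
python3 - <<'E'
from h import *
im,K,R,c=cam("wrist"); cv2.imwrite("pics/w2.png",im); s=manip.read_state();print(s["eef_pos"],s["eef_rot"])
h=cv2.cvtColor(im,cv2.COLOR_BGR2HSV); m=cv2.inRange(h,(4,110,30),(16,255,130)); m[300:]=0
n,l,st,ce=cv2.connectedComponentsWithStats(m)
for k in range(1,n):
    if st[k,4]>150: print(st[k],onz((K,R,c),ce[k],22).round(1))
E
```

```text
clock: 4.32
eef_pos: [410.2, -340.1, 95.2]
eef_rot: [-3.14, -0.004, -1.108]
wrist_force: [0.1, -0.9, 0.7]
finger_gap: 56.5
finger_force: 0.0
clock: 4.73
eef_pos: [369.9, -296.2, 52.3]
eef_rot: [-3.141, -0.0, -1.206]
wrist_force: [0.4, 0.7, -0.8]
finger_gap: 56.2
finger_force: 0.0
[ 370.25338435 -296.55496389   53.3292702 ] [-3.14139616e+00 -3.69265433e-04 -1.20620033e+00]
[508 104  52  93 766] [ 237.5 -408.8   22. ]
[ 255  204   35   67 1861] [ 373.1 -295.6   22. ]
```

```bash
python3 -m inch '[{"gripper":0.6,"dx":0.001,"dy":0,"dz":-0.03,"wx":0,"wy":0,"wz":0},{"gripper":0.6,"dx":0.001,"dy":0,"dz":-0.045,"wx":0,"wy":0,"wz":0},{"gripper":0.6,"dx":0.001,"dy":0,"dz":-0.045,"wx":0,"wy":0,"wz":0},{"gripper":0.1,"dx":0.001,"dy":0,"dz":-0.045,"wx":0,"wy":0,"wz":0},{"gripper":0.1,"dx":0.001,"dy":0,"dz":-0.045,"wx":0,"wy":0,"wz":0}]' 30
python3 -m inch '[{"gripper":0.1,"dx":0,"dy":0,"dz":0,"wx":0,"wy":0,"wz":0},{"gripper":0.1,"dx":0,"dy":0,"dz":0,"wx":0,"wy":0,"wz":0},{"gripper":0.1,"dx":0,"dy":0,"dz":0,"wx":0,"wy":0,"wz":0},{"gripper":0.1,"dx":0,"dy":0,"dz":0.03,"wx":0,"wy":0,"wz":0},{"gripper":0.1,"dx":0,"dy":0,"dz":0.07,"wx":0,"wy":0,"wz":0}]'
python3 -m inch '[{"gripper":0.1,"dx":0.005,"dy":-0.005,"dz":0.03,"wx":0,"wy":0,"wz":7},{"gripper":0.1,"dx":0.03,"dy":-0.04,"dz":0.03,"wx":0,"wy":0,"wz":14},{"gripper":0.1,"dx":0.054,"dy":-0.075,"dz":0.03,"wx":0,"wy":0,"wz":21},{"gripper":0.1,"dx":0.077,"dy":-0.11,"dz":0.03,"wx":0,"wy":0,"wz":28},{"gripper":0.1,"dx":0.098,"dy":-0.141,"dz":0.03,"wx":0,"wy":0,"wz":35}]'
python3 -m inch '[{"gripper":0.1,"dx":0,"dy":0,"dz":-0.02,"wx":0,"wy":0,"wz":4},{"gripper":0.1,"dx":0,"dy":0,"dz":-0.04,"wx":0,"wy":0,"wz":4},{"gripper":0.1,"dx":0,"dy":0,"dz":-0.07,"wx":0,"wy":0,"wz":4},{"gripper":0.45,"dx":0,"dy":0,"dz":-0.07,"wx":0,"wy":0,"wz":4},{"gripper":0.45,"dx":0,"dy":0,"dz":-0.07,"wx":0,"wy":0,"wz":4}]'
python3 -m inch '[{"gripper":0.45,"dx":0,"dy":0,"dz":0,"wx":0,"wy":0,"wz":0},{"gripper":0.45,"dx":0,"dy":0,"dz":0.03,"wx":0,"wy":0,"wz":0},{"gripper":0.45,"dx":0,"dy":0,"dz":0.065,"wx":0,"wy":0,"wz":0},{"gripper":0.6,"dx":-0.02,"dy":0.035,"dz":0.065,"wx":0,"wy":0,"wz":7},{"gripper":0.6,"dx":-0.035,"dy":0.07,"dz":0.065,"wx":0,"wy":0,"wz":14}]'
```

```text
clock: 5.2
eef_pos: [371.7, -297.2, 9.4]
eef_rot: [-3.141, -0.002, -1.207]
wrist_force: [-0.2, -0.3, -0.1]
finger_gap: 46.6
finger_force: 0.0
clock: 5.62
eef_pos: [369.5, -295.2, 76.7]
eef_rot: [3.139, 0.005, -1.207]
wrist_force: [0.8, -0.8, 0.6]
finger_gap: 13.2
finger_force: 0.0
clock: 6.03
eef_pos: [469.8, -439.1, 108.5]
eef_rot: [3.141, -0.001, -0.59]
wrist_force: [-0.2, 0.2, 0.4]
finger_gap: 9.4
finger_force: 0.0
clock: 6.45
eef_pos: [468.3, -436.9, 37.3]
eef_rot: [-3.141, 0.002, -0.526]
wrist_force: [0.2, -0.1, 0.7]
finger_gap: 19.6
finger_force: 0.0
clock: 6.87
eef_pos: [434.5, -368.6, 107.1]
eef_rot: [3.138, -0.007, -0.278]
wrist_force: [1.6, 0.0, -1.1]
finger_gap: 52.3
finger_force: 0.0
```

```bash
python3 -m inch '[{"gripper":0.6,"dx":-0.013,"dy":0.014,"dz":0,"wx":0,"wy":0,"wz":-7},{"gripper":0.6,"dx":-0.026,"dy":0.028,"dz":0,"wx":0,"wy":0,"wz":-14},{"gripper":0.6,"dx":-0.039,"dy":0.042,"dz":0,"wx":0,"wy":0,"wz":-21},{"gripper":0.6,"dx":-0.051,"dy":0.056,"dz":-0.02,"wx":0,"wy":0,"wz":-28},{"gripper":0.6,"dx":-0.064,"dy":0.071,"dz":-0.04,"wx":0,"wy":0,"wz":-35}]'
python3 -m inch '[{"gripper":0.6,"dx":0,"dy":0,"dz":0,"wx":0,"wy":0,"wz":-7},{"gripper":0.6,"dx":0,"dy":0,"dz":0,"wx":0,"wy":0,"wz":-14},{"gripper":0.6,"dx":0,"dy":0,"dz":0,"wx":0,"wy":0,"wz":-18},{"gripper":0.6,"dx":0,"dy":0,"dz":0,"wx":0,"wy":0,"wz":-18},{"gripper":0.6,"dx":0,"dy":0,"dz":0,"wx":0,"wy":0,"wz":-18}]'
cat > wb.py <<'E'
from h import *
def wb(lo,hi,z,amin=150,ymax=300):
    im,K,R,c=cam("wrist"); s=manip.read_state();print(s["eef_pos"].round(1),s["eef_rot"].round(3))
    m=cv2.inRange(cv2.cvtColor(im,cv2.COLOR_BGR2HSV),lo,hi); m[ymax:]=0
    m=cv2.morphologyEx(m,cv2.MORPH_CLOSE,np.ones((5,5)))
    for ct in cv2.findContours(m,0,2)[0]:
        if cv2.contourArea(ct)<amin: continue
        b=cv2.boxPoints(cv2.minAreaRect(ct)); P=np.array([onz((K,R,c),p,z)[:2] for p in b])
        e=[P[1]-P[0],P[2]-P[1]]; e.sort(key=np.linalg.norm)
        print("c",P.mean(0).round(1),"size",[np.linalg.norm(x).round(1) for x in e],"ang",np.degrees(np.arctan2(e[1][1],e[1][0])).round(1))
    return im
E
python3 - <<'E'
from wb import *
cv2.imwrite("pics/w3.png",wb((4,110,30),(16,255,130),22))
E
```

```text
clock: 7.28
eef_pos: [370.5, -296.9, 65.3]
eef_rot: [-3.141, -0.006, -0.899]
wrist_force: [0.5, -0.7, 0.2]
finger_gap: 56.6
finger_force: 0.0
clock: 7.7
eef_pos: [370.4, -296.9, 64.3]
eef_rot: [-3.14, -0.002, -1.204]
wrist_force: [0.2, 0.1, 0.2]
finger_gap: 56.7
finger_force: 0.0
[ 370.3 -296.8   64. ] [-3.141e+00 -2.000e-03 -1.204e+00]
c [ 369.9 -295. ] size [np.float64(20.3), np.float64(46.9)] ang 111.7
c [ 236.4 -418.6] size [np.float64(10.4), np.float64(66.7)] ang -92.3
```

```bash
python3 -m inch '[{"gripper":0.6,"dx":0,"dy":0,"dz":-0.03,"wx":0,"wy":0,"wz":0},{"gripper":0.4,"dx":0,"dy":0,"dz":-0.055,"wx":0,"wy":0,"wz":0},{"gripper":0.4,"dx":0,"dy":0,"dz":-0.057,"wx":0,"wy":0,"wz":0},{"gripper":0.1,"dx":0,"dy":0,"dz":-0.057,"wx":0,"wy":0,"wz":0},{"gripper":0.1,"dx":0,"dy":0,"dz":-0.057,"wx":0,"wy":0,"wz":0}]' 30
python3 -m inch '[{"gripper":0.1,"dx":0,"dy":0,"dz":0,"wx":0,"wy":0,"wz":0},{"gripper":0.1,"dx":0,"dy":0,"dz":0,"wx":0,"wy":0,"wz":0},{"gripper":0.1,"dx":0,"dy":0,"dz":0,"wx":0,"wy":0,"wz":0},{"gripper":0.1,"dx":0,"dy":0,"dz":0,"wx":0,"wy":0,"wz":0},{"gripper":0.1,"dx":0,"dy":0,"dz":0,"wx":0,"wy":0,"wz":0}]'
python3 -m inch '[{"gripper":0.1,"dx":0,"dy":0,"dz":0,"wx":0,"wy":0,"wz":0},{"gripper":0.1,"dx":0,"dy":0,"dz":0.03,"wx":0,"wy":0,"wz":0},{"gripper":0.1,"dx":0,"dy":0,"dz":0.06,"wx":0,"wy":0,"wz":0},{"gripper":0.1,"dx":0,"dy":0,"dz":0.09,"wx":0,"wy":0,"wz":7},{"gripper":0.1,"dx":0,"dy":0,"dz":0.1,"wx":0,"wy":0,"wz":14}]'
python3 -m inch '[{"gripper":0.1,"dx":0.02,"dy":-0.028,"dz":0,"wx":0,"wy":0,"wz":7},{"gripper":0.1,"dx":0.04,"dy":-0.056,"dz":0,"wx":0,"wy":0,"wz":14},{"gripper":0.1,"dx":0.06,"dy":-0.084,"dz":0,"wx":0,"wy":0,"wz":21},{"gripper":0.1,"dx":0.08,"dy":-0.112,"dz":0,"wx":0,"wy":0,"wz":25},{"gripper":0.1,"dx":0.1,"dy":-0.141,"dz":0,"wx":0,"wy":0,"wz":25}]'
```

```text
clock: 8.17
eef_pos: [370.3, -296.8, 7.0]
eef_rot: [-3.141, -0.001, -1.206]
wrist_force: [-0.5, 0.1, 1.1]
finger_gap: 33.0
finger_force: 0.0
clock: 8.58
eef_pos: [370.4, -296.9, 7.1]
eef_rot: [-3.141, -0.002, -1.207]
wrist_force: [0.1, -0.1, 7.6]
finger_gap: 21.6
finger_force: 30.0
clock: 9.0
eef_pos: [371.0, -297.4, 110.4]
eef_rot: [-3.14, -0.006, -0.957]
wrist_force: [-0.4, -0.6, 1.0]
finger_gap: 21.8
finger_force: 30.0
clock: 9.42
eef_pos: [470.7, -438.6, 106.6]
eef_rot: [3.141, -0.001, -0.521]
wrist_force: [1.1, -0.4, 0.1]
finger_gap: 21.6
finger_force: 30.0
```

```bash
python3 -m inch '[{"gripper":0.1,"dx":0,"dy":0,"dz":-0.035,"wx":0,"wy":0,"wz":0},{"gripper":0.1,"dx":0,"dy":0,"dz":-0.07,"wx":0,"wy":0,"wz":0},{"gripper":0.45,"dx":0,"dy":0,"dz":-0.075,"wx":0,"wy":0,"wz":0},{"gripper":0.45,"dx":0,"dy":0,"dz":-0.075,"wx":0,"wy":0,"wz":0},{"gripper":0.45,"dx":0,"dy":0,"dz":-0.075,"wx":0,"wy":0,"wz":0}]'
python3 -m inch '[{"gripper":0.45,"dx":0,"dy":0,"dz":0,"wx":0,"wy":0,"wz":0},{"gripper":0.45,"dx":0,"dy":0,"dz":0.035,"wx":0,"wy":0,"wz":0},{"gripper":0.6,"dx":0,"dy":0,"dz":0.07,"wx":0,"wy":0,"wz":0},{"gripper":0.6,"dx":0.003,"dy":0.035,"dz":0.07,"wx":0,"wy":0,"wz":0},{"gripper":0.6,"dx":0.006,"dy":0.073,"dz":0.07,"wx":0,"wy":0,"wz":0}]'
python3 -m inch '[{"gripper":0.6,"dx":0.004,"dy":0.04,"dz":0,"wx":0,"wy":0,"wz":0},{"gripper":0.6,"dx":0.008,"dy":0.08,"dz":0,"wx":0,"wy":0,"wz":0},{"gripper":0.65,"dx":0.012,"dy":0.12,"dz":0,"wx":0,"wy":0,"wz":0},{"gripper":0.65,"dx":0.016,"dy":0.16,"dz":0,"wx":0,"wy":0,"wz":0},{"gripper":0.65,"dx":0.02,"dy":0.195,"dz":-0.02,"wx":0,"wy":0,"wz":0}]'
python3 -m inch '[{"gripper":0.65,"dx":0,"dy":0.012,"dz":-0.02,"wx":0,"wy":0,"wz":0},{"gripper":0.65,"dx":0,"dy":0.012,"dz":-0.02,"wx":0,"wy":0,"wz":0},{"gripper":0.65,"dx":0,"dy":0.012,"dz":-0.02,"wx":0,"wy":0,"wz":0},{"gripper":0.65,"dx":0,"dy":0.012,"dz":-0.02,"wx":0,"wy":0,"wz":0},{"gripper":0.65,"dx":0,"dy":0.012,"dz":-0.02,"wx":0,"wy":0,"wz":0}]'
python3 - <<'E'
from wb import *
cv2.imwrite("w4.png",wb((0,0,0),(180,255,60),20))
E
```

```text
clock: 9.83
eef_pos: [470.3, -437.7, 32.8]
eef_rot: [3.141, -0.002, -0.526]
wrist_force: [0.2, -0.1, 0.5]
finger_gap: 38.1
finger_force: 0.0
clock: 10.25
eef_pos: [476.6, -365.7, 105.2]
eef_rot: [3.14, -0.007, -0.529]
wrist_force: [1.7, 0.3, -0.4]
finger_gap: 55.7
finger_force: 0.0
clock: 10.67
eef_pos: [498.1, -168.0, 85.9]
eef_rot: [-3.14, -0.009, -0.526]
wrist_force: [0.9, -0.7, 0.2]
finger_gap: 61.1
finger_force: 0.0
clock: 11.08
eef_pos: [496.5, -158.8, 62.4]
eef_rot: [-3.141, -0.003, -0.527]
wrist_force: [-0.8, 0.1, 0.0]
finger_gap: 61.2
finger_force: 0.0
[ 496.3 -158.7   62.1] [-3.141e+00 -2.000e-03 -5.280e-01]
c [ 444.3 -178.3] size [np.float64(10.6), np.float64(48.1)] ang 173.0
c [ 488.7 -102.1] size [np.float64(10.4), np.float64(48.1)] ang -52.9
c [ 500.3 -159.6] size [np.float64(32.3), np.float64(35.0)] ang 150.9
```

View w4.png

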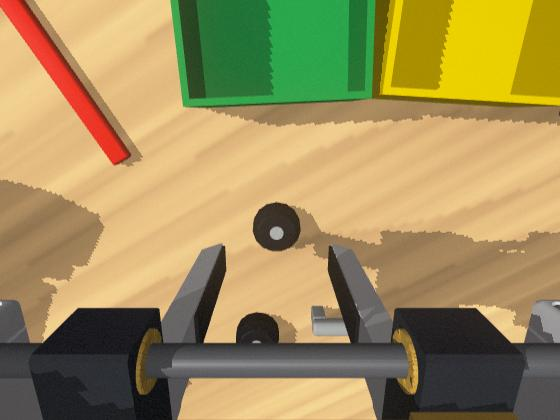

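```bash
python3 -m inch '[{"gripper":0.6,"dx":0.002,"dy":0,"dz":-0.03,"wx":0,"wy":0,"wz":0},{"gripper":0.6,"dx":0.002,"dy":0,"dz":-0.055,"wx":0,"wy":0,"wz":0},{"gripper":0.2,"dx":0.002,"dy":0,"dz":-0.057,"wx":0,"wy":0,"wz":0},{"gripper":0.2,"dx":0.002,"dy":0,"dz":-0.057,"wx":0,"wy":0,"wz":0},{"gripper":0.2,"dx":0.002,"dy":0,"dz":-0.057,"wx":0,"wy":0,"wz":0}]' 30
python3 -m inch '[{"gripper":0.2,"dx":0,"dy":0,"dz":0,"wx":0,"wy":0,"wz":0},{"gripper":0.2,"dx":0,"dy":0,"dz":0,"wx":0,"wy":0,"wz":0},{"gripper":0.2,"dx":0,"dy":0,"dz":0,"wx":0,"wy":0,"wz":0},{"gripper":0.2,"dx":0,"dy":0,"dz":0.04,"wx":0,"wy":0,"wz":0},{"gripper":0.2,"dx":0,"dy":0,"dz":0.08,"wx":0,"wy":0,"wz":0}]'
python3 -m inch '[{"gripper":0.2,"dx":0.015,"dy":-0.028,"dz":0.02,"wx":0,"wy":0,"wz":0},{"gripper":0.2,"dx":0.032,"dy":-0.06,"dz":0.02,"wx":0,"wy":0,"wz":0},{"gripper":0.2,"dx":0.05,"dy":-0.094,"dz":0.02,"wx":0,"wy":0,"wz":0},{"gripper":0.2,"dx":0.07,"dy":-0.128,"dz":0.02,"wx":0,"wy":0,"wz":0},{"gripper":0.2,"dx":0.09,"dy":-0.162,"dz":0.02,"wx":0,"wy":0,"wz":0}]'
python3 -m inch '[{"gripper":0.2,"dx":0.02,"dy":-0.036,"dz":0,"wx":0,"wy":0,"wz":0},{"gripper":0.2,"dx":0.02,"dy":-0.036,"dz":-0.03,"wx":0,"wy":0,"wz":0},{"gripper":0.2,"dx":0.02,"dy":-0.036,"dz":-0.065,"wx":0,"wy":0,"wz":0},{"gripper":0.2,"dx":0.02,"dy":-0.036,"dz":-0.07,"wx":0,"wy":0,"wz":0},{"gripper":0.55,"dx":0.02,"dy":-0.036,"dz":-0.07,"wx":0,"wy":0,"wz":0}]'
python3 -m inch '[{"gripper":0.55,"dx":0,"dy":0,"dz":0,"wx":0,"wy":0,"wz":0},{"gripper":0.55,"dx":0,"dy":0,"dz":0,"wx":0,"wy":0,"wz":0},{"gripper":0.55,"dx":0,"dy":0,"dz":0.02,"wx":0,"wy":0,"wz":0},{"gripper":0.55,"dx":0,"dy":0,"dz":0.05,"wx":0,"wy":0,"wz":0},{"gripper":0.6,"dx":-0.02,"dy":0.01,"dz":0.07,"wx":0,"wy":0,"wz":0}]'
```

```text
clock: 11.55
eef_pos: [498.4, -158.0, 5.1]
eef_rot: [-3.141, -0.001, -0.527]
wrist_force: [0.7, -0.1, 1.0]
finger_gap: 39.9
finger_force: 0.0
clock: 11.97
eef_pos: [496.7, -157.0, 84.0]
eef_rot: [3.141, 0.004, -0.526]
wrist_force: [0.3, -0.5, -0.4]
finger_gap: 35.1
finger_force: 30.0
clock: 12.38
eef_pos: [588.5, -321.1, 105.0]
eef_rot: [-3.142, -0.001, -0.526]
wrist_force: [0.6, 1.2, -0.3]
finger_gap: 35.1
finger_force: 30.0
clock: 12.8
eef_pos: [606.7, -354.6, 32.0]
eef_rot: [-3.141, 0.004, -0.526]
wrist_force: [0.6, -0.2, 0.7]
finger_gap: 39.0
finger_force: 0.0
clock: 13.22
eef_pos: [590.0, -346.3, 108.3]
eef_rot: [3.141, -0.006, -0.526]
wrist_force: [1.2, -0.1, 0.8]
finger_gap: 55.3
finger_force: 0.0
```

```bash
python3 -m inch '[{"gripper":0.6,"dx":-0.025,"dy":0.023,"dz":0,"wx":0,"wy":0,"wz":7},{"gripper":0.6,"dx":-0.05,"dy":0.047,"dz":0,"wx":0,"wy":0,"wz":14},{"gripper":0.6,"dx":-0.075,"dy":0.07,"dz":0,"wx":0,"wy":0,"wz":21},{"gripper":0.6,"dx":-0.1,"dy":0.093,"dz":0,"wx":0,"wy":0,"wz":28},{"gripper":0.6,"dx":-0.125,"dy":0.116,"dz":0,"wx":0,"wy":0,"wz":35}]'
python3 -m inch '[{"gripper":0.6,"dx":-0.013,"dy":0.012,"dz":0,"wx":0,"wy":0,"wz":7},{"gripper":0.6,"dx":-0.026,"dy":0.024,"dz":0,"wx":0,"wy":0,"wz":14},{"gripper":0.6,"dx":-0.039,"dy":0.036,"dz":0,"wx":0,"wy":0,"wz":21},{"gripper":0.6,"dx":-0.052,"dy":0.048,"dz":0,"wx":0,"wy":0,"wz":28},{"gripper":0.6,"dx":-0.065,"dy":0.06,"dz":0,"wx":0,"wy":0,"wz":35}]'
python3 -m inch '[{"gripper":0.6,"dx":0,"dy":0,"dz":-0.01,"wx":0,"wy":0,"wz":7},{"gripper":0.6,"dx":0,"dy":0,"dz":-0.02,"wx":0,"wy":0,"wz":14},{"gripper":0.6,"dx":0,"dy":0,"dz":-0.03,"wx":0,"wy":0,"wz":19},{"gripper":0.6,"dx":0,"dy":0,"dz":-0.04,"wx":0,"wy":0,"wz":19},{"gripper":0.6,"dx":0,"dy":0,"dz":-0.04,"wx":0,"wy":0,"wz":19}]'
python3 - <<'E'
from wb import *
im=wb((0,0,95),(180,50,200),26); cv2.imwrite("w5.png",im)
wb((0,0,0),(180,255,60),20)
E
```

```text
clock: 13.63
eef_pos: [462.1, -228.4, 105.9]
eef_rot: [3.139, -0.003, 0.091]
wrist_force: [1.2, -0.2, 0.6]
finger_gap: 56.3
finger_force: 0.0
clock: 14.05
eef_pos: [397.9, -169.0, 105.8]
eef_rot: [3.138, -0.001, 0.702]
wrist_force: [0.7, -0.4, 0.8]
finger_gap: 56.0
finger_force: 0.0
clock: 14.47
eef_pos: [397.7, -169.2, 63.6]
eef_rot: [3.141, 0.0, 1.024]
wrist_force: [0.2, 0.3, -0.2]
finger_gap: 56.5
finger_force: 0.0
[ 397.9 -169.3   64.2] [ 3.141 -0.     1.024]
c [ 426.3 -221.9] size [np.float64(16.1), np.float64(57.1)] ang -92.3
c [ 336.7 -167.3] size [np.float64(16.3), np.float64(56.6)] ang 29.7
c [ 401.2 -166. ] size [np.float64(11.1), np.float64(62.8)] ang -119.6
c [421.7 -94.9] size [np.float64(9.2), np.float64(9.4)] ang -94.8
[ 398.1 -169.5   64.5] [ 3.141 -0.     1.024]
c [ 414.4 -219.8] size [np.float64(10.1), np.float64(48.3)] ang -99.9
c [ 344.4 -176.9] size [np.float64(10.0), np.float64(47.9)] ang 37.3
c [422.  -95.2] size [np.float64(32.7), np.float64(33.0)] ang -31.3
c [ 577.4 -208.3] size [np.float64(36.8), np.float64(115.6)] ang 62.4
```

View w5.png

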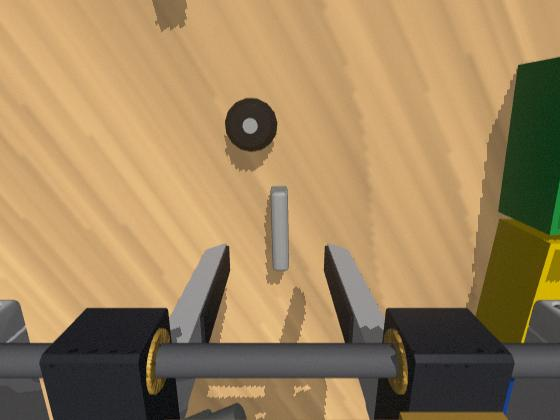

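```bash
python3 -m inch '[{"gripper":0.4,"dx":0.003,"dy":0.003,"dz":-0.03,"wx":0,"wy":0,"wz":1},{"gripper":0.4,"dx":0.003,"dy":0.003,"dz":-0.05,"wx":0,"wy":0,"wz":1},{"gripper":0.4,"dx":0.003,"dy":0.003,"dz":-0.057,"wx":0,"wy":0,"wz":1},{"gripper":0.05,"dx":0.003,"dy":0.003,"dz":-0.057,"wx":0,"wy":0,"wz":1},{"gripper":0.05,"dx":0.003,"dy":0.003,"dz":-0.057,"wx":0,"wy":0,"wz":1}]' 40
python3 -m inch '[{"gripper":0.05,"dx":0,"dy":0,"dz":0,"wx":0,"wy":0,"wz":0},{"gripper":0.05,"dx":0,"dy":0,"dz":0,"wx":0,"wy":0,"wz":0},{"gripper":0.05,"dx":0,"dy":0,"dz":0,"wx":0,"wy":0,"wz":0},{"gripper":0.05,"dx":0,"dy":0,"dz":0,"wx":0,"wy":0,"wz":0},{"gripper":0.05,"dx":0,"dy":0,"dz":0,"wx":0,"wy":0,"wz":0}]'
python3 -m inch '[{"gripper":0.05,"dx":0,"dy":0,"dz":0,"wx":0,"wy":0,"wz":0},{"gripper":0.05,"dx":0,"dy":0,"dz":0.03,"wx":0,"wy":0,"wz":0},{"gripper":0.05,"dx":0,"dy":0,"dz":0.06,"wx":0,"wy":0,"wz":0},{"gripper":0.05,"dx":0.03,"dy":-0.009,"dz":0.09,"wx":0,"wy":0,"wz":0},{"gripper":0.05,"dx":0.06,"dy":-0.018,"dz":0.1,"wx":0,"wy":0,"wz":0}]'
python3 -m inch '[{"gripper":0.05,"dx":0.036,"dy":-0.011,"dz":0,"wx":0,"wy":0,"wz":0},{"gripper":0.05,"dx":0.071,"dy":-0.022,"dz":0,"wx":0,"wy":0,"wz":0},{"gripper":0.05,"dx":0.106,"dy":-0.033,"dz":0,"wx":0,"wy":0,"wz":0},{"gripper":0.05,"dx":0.141,"dy":-0.044,"dz":0,"wx":0,"wy":0,"wz":0},{"gripper":0.05,"dx":0.177,"dy":-0.054,"dz":0,"wx":0,"wy":0,"wz":0}]'
```

```text
clock: 14.98
eef_pos: [401.3, -166.6, 7.7]
eef_rot: [3.141, -0.0, 1.044]
wrist_force: [0.3, 0.3, -0.1]
finger_gap: 27.6
finger_force: 0.0
clock: 15.4
eef_pos: [401.4, -166.7, 7.7]
eef_rot: [3.14, -0.0, 1.044]
wrist_force: [-0.9, 0.1, 8.0]
finger_gap: 11.7
finger_force: 40.0
clock: 15.82
eef_pos: [462.2, -185.0, 111.4]
eef_rot: [3.136, -0.0, 1.044]
wrist_force: [0.5, -0.3, 0.5]
finger_gap: 11.3
finger_force: 40.0
clock: 16.23
eef_pos: [639.1, -238.8, 107.0]
eef_rot: [3.142, 0.0, 1.044]
wrist_force: [-0.0, -0.1, -0.3]
finger_gap: 11.5
finger_force: 40.0
```

```bash
python3 -m inch '[{"gripper":0.05,"dx":0,"dy":0,"dz":-0.03,"wx":0,"wy":0,"wz":0},{"gripper":0.05,"dx":0,"dy":0,"dz":-0.06,"wx":0,"wy":0,"wz":0},{"gripper":0.05,"dx":0,"dy":0,"dz":-0.085,"wx":0,"wy":0,"wz":0},{"gripper":0.45,"dx":0,"dy":0,"dz":-0.087,"wx":0,"wy":0,"wz":0},{"gripper":0.45,"dx":0,"dy":0,"dz":-0.087,"wx":0,"wy":0,"wz":0}]'
python3 -m inch '[{"gripper":0.45,"dx":0,"dy":0,"dz":0,"wx":0,"wy":0,"wz":0},{"gripper":0.45,"dx":0,"dy":0,"dz":0,"wx":0,"wy":0,"wz":0},{"gripper":0.45,"dx":0,"dy":0,"dz":0.03,"wx":0,"wy":0,"wz":0},{"gripper":0.6,"dx":0,"dy":0,"dz":0.06,"wx":0,"wy":0,"wz":0},{"gripper":0.6,"dx":-0.02,"dy":0.013,"dz":0.085,"wx":0,"wy":0,"wz":0}]'
python3 -m inch '[{"gripper":0.6,"dx":-0.033,"dy":0.022,"dz":0,"wx":0,"wy":0,"wz":0},{"gripper":0.6,"dx":-0.066,"dy":0.044,"dz":0,"wx":0,"wy":0,"wz":0},{"gripper":0.6,"dx":-0.099,"dy":0.066,"dz":0,"wx":0,"wy":0,"wz":0},{"gripper":0.6,"dx":-0.132,"dy":0.088,"dz":0,"wx":0,"wy":0,"wz":0},{"gripper":0.6,"dx":-0.165,"dy":0.11,"dz":-0.02,"wx":0,"wy":0,"wz":0}]'
python3 -m inch '[{"gripper":0.6,"dx":-0.032,"dy":0.021,"dz":-0.02,"wx":0,"wy":0,"wz":0},{"gripper":0.6,"dx":-0.032,"dy":0.021,"dz":-0.02,"wx":0,"wy":0,"wz":0},{"gripper":0.6,"dx":-0.032,"dy":0.021,"dz":-0.02,"wx":0,"wy":0,"wz":0},{"gripper":0.6,"dx":-0.032,"dy":0.021,"dz":-0.02,"wx":0,"wy":0,"wz":0},{"gripper":0.6,"dx":-0.032,"dy":0.021,"dz":-0.02,"wx":0,"wy":0,"wz":0}]'
python3 - <<'E'
from wb import *
wb((0,0,0),(180,255,60),20)
E
```

```text
clock: 16.65
eef_pos: [637.2, -238.1, 19.1]
eef_rot: [-3.139, 0.0, 1.045]
wrist_force: [0.2, 0.7, -0.4]
finger_gap: 21.6
finger_force: 0.0
clock: 17.07
eef_pos: [619.7, -226.8, 108.5]
eef_rot: [3.137, -0.001, 1.044]
wrist_force: [-0.2, 0.2, 1.3]
finger_gap: 52.3
finger_force: 0.0
clock: 17.48
eef_pos: [455.1, -116.4, 89.9]
eef_rot: [3.134, -0.002, 1.045]
wrist_force: [1.3, -0.0, 0.7]
finger_gap: 56.2
finger_force: 0.0
clock: 17.9
eef_pos: [424.6, -96.5, 67.5]
eef_rot: [3.138, -0.001, 1.044]
wrist_force: [0.4, 0.4, -0.3]
finger_gap: 56.6
finger_force: 0.0
[424.3 -96.4  67.1] [ 3.139e+00 -1.000e-03  1.044e+00]
c [ 441.9 -148.5] size [np.float64(10.2), np.float64(49.0)] ang -98.8
c [ 370.1 -106.4] size [np.float64(10.1), np.float64(48.5)] ang 38.5
c [423.3 -91.6] size [np.float64(32.3), np.float64(35.8)] ang -119.2
c [ 581.7 -203. ] size [np.float64(41.6), np.float64(95.7)] ang 62.3
```

```bash
python3 -m inch '[{"gripper":0.6,"dx":-0.001,"dy":0.002,"dz":-0.03,"wx":0,"wy":0,"wz":0},{"gripper":0.6,"dx":-0.001,"dy":0.002,"dz":-0.057,"wx":0,"wy":0,"wz":0},{"gripper":0.2,"dx":-0.001,"dy":0.002,"dz":-0.06,"wx":0,"wy":0,"wz":0},{"gripper":0.2,"dx":-0.001,"dy":0.002,"dz":-0.06,"wx":0,"wy":0,"wz":0},{"gripper":0.2,"dx":-0.001,"dy":0.002,"dz":-0.06,"wx":0,"wy":0,"wz":0}]' 30
python3 -m inch '[{"gripper":0.2,"dx":0,"dy":0,"dz":0,"wx":0,"wy":0,"wz":0},{"gripper":0.2,"dx":0,"dy":0,"dz":0,"wx":0,"wy":0,"wz":0},{"gripper":0.2,"dx":0,"dy":0,"dz":0,"wx":0,"wy":0,"wz":0},{"gripper":0.2,"dx":0,"dy":0,"dz":0.04,"wx":0,"wy":0,"wz":0},{"gripper":0.2,"dx":0,"dy":0,"dz":0.08,"wx":0,"wy":0,"wz":0}]'
python3 -m inch '[{"gripper":0.2,"dx":0.015,"dy":-0.026,"dz":0.02,"wx":0,"wy":0,"wz":0},{"gripper":0.2,"dx":0.034,"dy":-0.06,"dz":0.02,"wx":0,"wy":0,"wz":0},{"gripper":0.2,"dx":0.054,"dy":-0.094,"dz":0.02,"wx":0,"wy":0,"wz":0},{"gripper":0.2,"dx":0.074,"dy":-0.128,"dz":0.02,"wx":0,"wy":0,"wz":0},{"gripper":0.2,"dx":0.094,"dy":-0.162,"dz":0.02,"wx":0,"wy":0,"wz":0}]'
python3 -m inch '[{"gripper":0.2,"dx":0.02,"dy":-0.035,"dz":0,"wx":0,"wy":0,"wz":0},{"gripper":0.2,"dx":0.041,"dy":-0.071,"dz":0,"wx":0,"wy":0,"wz":0},{"gripper":0.2,"dx":0.041,"dy":-0.071,"dz":-0.035,"wx":0,"wy":0,"wz":0},{"gripper":0.2,"dx":0.041,"dy":-0.071,"dz":-0.07,"wx":0,"wy":0,"wz":0},{"gripper":0.47,"dx":0.041,"dy":-0.071,"dz":-0.075,"wx":0,"wy":0,"wz":0}]'
python3 -m inch '[{"gripper":0.47,"dx":0,"dy":0,"dz":0,"wx":0,"wy":0,"wz":0},{"gripper":0.47,"dx":0,"dy":0,"dz":0,"wx":0,"wy":0,"wz":0},{"gripper":0.47,"dx":0,"dy":0,"dz":0.03,"wx":0,"wy":0,"wz":0},{"gripper":0.47,"dx":0,"dy":0,"dz":0.07,"wx":0,"wy":0,"wz":0},{"gripper":0.5,"dx":-0.03,"dy":0.02,"dz":0.11,"wx":0,"wy":0,"wz":0}]'
```

```text
clock: 18.37
eef_pos: [422.7, -94.1, 7.0]
eef_rot: [3.141, -0.0, 1.044]
wrist_force: [-0.5, 0.2, -0.0]
finger_gap: 39.7
finger_force: 0.0
clock: 18.78
eef_pos: [420.7, -93.4, 86.3]
eef_rot: [-3.138, 0.001, 1.045]
wrist_force: [1.2, 0.7, 0.2]
finger_gap: 35.0
finger_force: 30.0
clock: 19.2
eef_pos: [516.6, -257.6, 107.0]
eef_rot: [3.14, -0.0, 1.045]
wrist_force: [-0.4, 0.5, -0.2]
finger_gap: 35.5
finger_force: 30.0
clock: 19.62
eef_pos: [554.4, -325.6, 25.4]
eef_rot: [-3.134, -0.001, 1.044]
wrist_force: [-0.5, 0.4, -2.5]
finger_gap: 39.0
finger_force: 0.0
clock: 20.03
eef_pos: [536.0, -312.6, 137.3]
eef_rot: [3.135, 0.0, 1.045]
wrist_force: [-0.2, 1.2, 1.6]
finger_gap: 46.5
finger_force: 0.0
```

Run:
```python
from h import *
a=cam("top")[0]; b=cam("side")[0]; cv2.imwrite("top1_raw.png",a); cv2.imwrite("side1_raw.png",b)
t0=cv2.imread("top0_raw.png"); s0=cv2.imread("side0_raw.png")
f=lambda im,x,y,w,h:cv2.resize(im[y:y+h,x:x+w],(400,300),interpolation=cv2.INTER_CUBIC)
cv2.imwrite("pics/q1.png",np.vstack([np.hstack([f(t0,120,140,160,120),f(s0,220,80,140,105)]),np.hstack([f(a,240,120,240,180),f(b,160,180,240,180)])]))
```

```text
(no output)
```

View pics/q1.png

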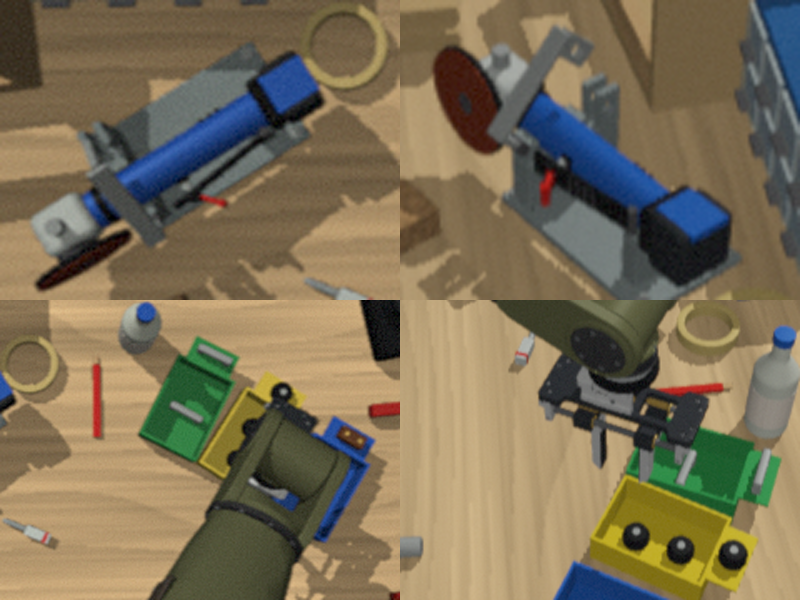

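```bash
cat > st.py <<'E'
from m1 import *
print("----")
m=cv2.inRange(hT,(105,120,40),(125,255,255)); M=np.zeros_like(m); M[150:240,140:255]=m[150:240,140:255]
cs=max(cv2.findContours(M,0,2)[0],key=cv2.contourArea); bx=cv2.boxPoints(cv2.minAreaRect(cs)); print(cv2.minAreaRect(cs),bx.tolist())
f=lambda p,z: onz(C["top"],np.array(p)/2.5+np.array([120,140]),z)[:2]
# crop points
for nm,p,z in [("barrel head",(118,200),90),("barrel batt",(258,113),90),("baseTR",(252,45),10),("baseBR",(309,133),10),("batt top a",(290,55),122),("batt top b",(322,100),122),("leverTip",(227,204),99),("strap end",(100,172),150),("hinge",(150,240),124)]: print(nm,f(p,z).round(1))
ys,xs=np.nonzero(M); 
# barrel only: per-column mid between head and battery
P=np.array([onz(C["top"],(x,ys[xs==x].mean()),90)[:2] for x in range(172,214)])
d=np.linalg.svd(P-P.mean(0))[2][0]; print("axis",P.mean(0),np.degrees(np.arctan2(d[1],d[0])))
E
python3 st.py|sed -n '/----/,$p'
```

```text
----
((196.69102478027344, 199.005615234375), (16.6419677734375, 63.70587158203125), 57.9946174621582) [[165.26968383789062, 208.83145141601562], [219.29214477539062, 175.06741333007812], [228.11236572265625, 189.17977905273438], [174.08990478515625, 222.94381713867188]]
barrel head [545.4 265.1]
barrel batt [636.7 113.9]
baseTR [724.2 129.4]
baseBR [621.9  65.3]
batt top a [693.9  75.7]
batt top b [645.7  42.7]
leverTip [538.8 146.9]
strap end [571.8 269.4]
hinge [501.5 224. ]
axis [593.69212971 196.86395456] -59.76955601255871
```

```bash
python3 -m inch '[{"gripper":0.3,"dx":0.003,"dy":0.037,"dz":0.02,"wx":0,"wy":0,"wz":-5},{"gripper":0.3,"dx":0.006,"dy":0.074,"dz":0.04,"wx":0,"wy":0,"wz":-10},{"gripper":0.3,"dx":0.009,"dy":0.11,"dz":0.05,"wx":0,"wy":0,"wz":-15},{"gripper":0.3,"dx":0.012,"dy":0.147,"dz":0.06,"wx":0,"wy":0,"wz":-20},{"gripper":0.3,"dx":0.015,"dy":0.184,"dz":0.07,"wx":0,"wy":0,"wz":-25}]'
python3 -m inch '[{"gripper":0.1,"dx":0.003,"dy":0.037,"dz":0.01,"wx":0,"wy":0,"wz":-1},{"gripper":0.1,"dx":0.006,"dy":0.074,"dz":0.02,"wx":0,"wy":0,"wz":-2},{"gripper":0.1,"dx":0.01,"dy":0.111,"dz":0.03,"wx":0,"wy":0,"wz":-3},{"gripper":0.1,"dx":0.013,"dy":0.148,"dz":0.04,"wx":0,"wy":0,"wz":-4},{"gripper":0.1,"dx":0.017,"dy":0.185,"dz":0.05,"wx":0,"wy":0,"wz":-4}]'
python3 -m inch '[{"gripper":0.1,"dx":0.004,"dy":0.038,"dz":0,"wx":0,"wy":0,"wz":0},{"gripper":0.1,"dx":0.008,"dy":0.076,"dz":0,"wx":0,"wy":0,"wz":0},{"gripper":0.1,"dx":0.011,"dy":0.114,"dz":0,"wx":0,"wy":0,"wz":0},{"gripper":0.1,"dx":0.014,"dy":0.15,"dz":0,"wx":0,"wy":0,"wz":0},{"gripper":0.1,"dx":0.017,"dy":0.188,"dz":0,"wx":0,"wy":0,"wz":0}]'
python3 -m inch '[{"gripper":0.1,"dx":0,"dy":0,"dz":0,"wx":0,"wy":0,"wz":0},{"gripper":0.1,"dx":0,"dy":0,"dz":0,"wx":0,"wy":0,"wz":0},{"gripper":0.1,"dx":0,"dy":0,"dz":0,"wx":0,"wy":0,"wz":0},{"gripper":0.1,"dx":0,"dy":0,"dz":0,"wx":0,"wy":0,"wz":0},{"gripper":0.1,"dx":0,"dy":0,"dz":0,"wx":0,"wy":0,"wz":0}]'
python3 - <<'E'
from h import *
im,K,R,c=cam("wrist"); np.savez("w6.npz",K=K,R=R,c=c); cv2.imwrite("w6.png",im); s=manip.read_state();print(s["eef_pos"],s["eef_rot"])
E
```

```text
clock: 20.55
eef_pos: [548.7, -125.4, 204.8]
eef_rot: [3.139, -0.002, 0.604]
wrist_force: [0.9, 0.4, -0.3]
finger_gap: 28.4
finger_force: 0.0
clock: 20.97
eef_pos: [565.4, 59.9, 254.8]
eef_rot: [3.14, -0.003, 0.538]
wrist_force: [0.7, 0.2, 0.0]
finger_gap: 9.2
finger_force: 0.0
clock: 21.38
eef_pos: [582.4, 247.7, 254.4]
eef_rot: [3.141, -0.003, 0.539]
wrist_force: [0.6, -1.5, 0.0]
finger_gap: 9.4
finger_force: 0.0
clock: 21.8
eef_pos: [582.8, 244.6, 252.8]
eef_rot: [3.141, -0.001, 0.537]
wrist_force: [0.0, -0.2, 0.4]
finger_gap: 9.4
finger_force: 0.0
[582.82271351 244.71749523 252.60456106] [ 3.14139846e+00 -7.53434310e-04  5.37104584e-01]
```

View w6.png

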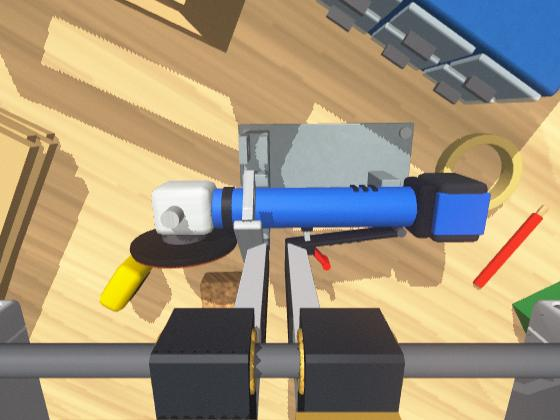

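Run:
```python
from h import *
d=np.load("w6.npz"); C=(d["K"],d["R"],d["c"])
im=cv2.imread("w6.png"); h=cv2.cvtColor(im,cv2.COLOR_BGR2HSV)
m=cv2.inRange(h,(105,150,80),(125,255,255)); 
E=[]
for x in range(268,345,1):
    r=np.nonzero(m[165:245,x])[0]+165; E.append((x,r.min()-.5,r.max()+.5))
E=np.array(E); 
# silhouettes: planes through camera tangent; use midline of pixel edges at z such that ~ axis
mid=np.array([onz(C,(x,(a+b)/2),90)[:2] for x,a,b in E]); u=np.linalg.svd(mid-mid.mean(0))[2][0]
if u[1]<0:u=-u
print("axis dir",np.degrees(np.arctan2(u[1],u[0])),mid.mean(0), "w",np.mean(E[:,2]-E[:,1]))
A=onz(C,(413.5,123),10)[:2]; B=onz(C,(238.5,123.5),10)[:2]; print("corners",A,B,np.linalg.norm(A-B),np.degrees(np.arctan2(*(B-A)[::-1])))
n=np.array([u[1],-u[0]]) # stand +x
for p,loc in((A,(85,-155)),(B,(85,65))): print("origin",p-n*loc[0]-u*loc[1], "axis offset",(p-mid.mean(0))@n)
cv2.imwrite("pics/w6c.png",cv2.resize(im[115:265,225:425],None,fx=4,fy=4,interpolation=cv2.INTER_CUBIC))
```

```text
axis dir 121.0028338222241 [585.35714713 210.02261632] w 39.02597402597402
corners [729.9931763 134.7502546] [617.89940635 321.74242035] 218.01624552218692 120.9408765022326
origin [577.29864833 223.82539775] axis offset 85.20226675577031
origin [578.52258164 222.24636175] axis offset 85.43802058911447
```

View pics/w6c.png

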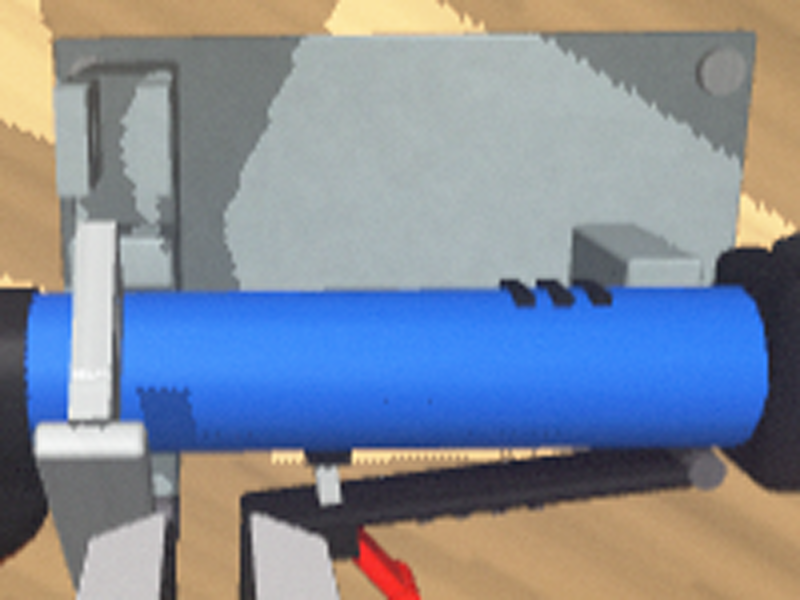

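```bash
python3 -m inch '[{"gripper":0,"dx":-0.023,"dy":0.014,"dz":0,"wx":0,"wy":0,"wz":0},{"gripper":0,"dx":-0.023,"dy":0.014,"dz":-0.02,"wx":0,"wy":0,"wz":0},{"gripper":0,"dx":-0.023,"dy":0.014,"dz":-0.04,"wx":0,"wy":0,"wz":0},{"gripper":0,"dx":-0.023,"dy":0.014,"dz":-0.055,"wx":0,"wy":0,"wz":0},{"gripper":0,"dx":-0.023,"dy":0.014,"dz":-0.065,"wx":0,"wy":0,"wz":0}]'
python3 -m inch '[{"gripper":0,"dx":0,"dy":0,"dz":-0.01,"wx":0,"wy":0,"wz":0},{"gripper":0,"dx":0,"dy":0,"dz":-0.02,"wx":0,"wy":0,"wz":0},{"gripper":0,"dx":0,"dy":0,"dz":-0.03,"wx":0,"wy":0,"wz":0},{"gripper":0,"dx":0,"dy":0,"dz":-0.038,"wx":0,"wy":0,"wz":0},{"gripper":0,"dx":0,"dy":0,"dz":-0.045,"wx":0,"wy":0,"wz":0}]'
python3 -m inch '[{"gripper":0,"dx":0,"dy":0,"dz":-0.006,"wx":0,"wy":0,"wz":0},{"gripper":0,"dx":0,"dy":0,"dz":-0.01,"wx":0,"wy":0,"wz":0},{"gripper":0,"dx":0,"dy":0,"dz":-0.014,"wx":0,"wy":0,"wz":0},{"gripper":0,"dx":0,"dy":0,"dz":-0.016,"wx":0,"wy":0,"wz":0},{"gripper":0,"dx":0,"dy":0,"dz":-0.017,"wx":0,"wy":0,"wz":0}]'
```

```text
clock: 22.27
eef_pos: [559.4, 259.0, 185.7]
eef_rot: [-3.141, 0.001, 0.538]
wrist_force: [0.4, 0.5, 1.3]
finger_gap: 0.3
finger_force: 0.6
clock: 22.68
eef_pos: [559.8, 259.7, 141.3]
eef_rot: [3.142, -0.0, 0.538]
wrist_force: [1.1, 1.0, 2.4]
finger_gap: 0.6
finger_force: 0.9
clock: 23.1
eef_pos: [559.6, 259.8, 124.8]
eef_rot: [-3.142, 0.0, 0.539]
wrist_force: [1.3, 0.3, 1.4]
finger_gap: 0.4
finger_force: 0.9
```

```bash
python3 -m inch '[{"gripper":0,"dx":0,"dy":0,"dz":-0.001,"wx":0,"wy":0,"wz":0},{"gripper":0,"dx":0,"dy":0,"dz":-0.002,"wx":0,"wy":0,"wz":0},{"gripper":0,"dx":0,"dy":0,"dz":-0.002,"wx":0,"wy":0,"wz":0},{"gripper":0,"dx":0,"dy":0,"dz":-0.003,"wx":0,"wy":0,"wz":0},{"gripper":0,"dx":0,"dy":0,"dz":-0.003,"wx":0,"wy":0,"wz":0}]'
python3 -m inch '[{"gripper":0,"dx":0,"dy":0,"dz":0.02,"wx":0,"wy":0,"wz":0},{"gripper":0.1,"dx":0,"dy":0,"dz":0.04,"wx":0,"wy":0,"wz":0},{"gripper":0.1,"dx":0,"dy":0,"dz":0.06,"wx":0,"wy":0,"wz":0},{"gripper":0.1,"dx":0,"dy":0,"dz":0.08,"wx":0,"wy":0,"wz":0},{"gripper":0.1,"dx":0,"dy":0,"dz":0.08,"wx":0,"wy":0,"wz":0}]'
python3 - <<'E'
from h import *
im,K,R,c=cam("wrist"); np.savez("w7.npz",K=K,R=R,c=c); s=manip.read_state();print(s["eef_pos"],s["eef_rot"]); cv2.imwrite("w7.png",im)
u=np.array([-.515,.857,0]);n=np.array([.857,.515,0]);O=np.array([578,223,0])
st=lambda x,y,z:O+n*x+u*y+np.array([0,0,z])
for p in [(51,26,110),(77,26,110),(77,34,110),(77,46,110),(77,54,110),(51,54,110),(77,29,124),(77,51,124)]: 
    q=proj((K,R,c),st(*p)); print(p,q.round(1)); cv2.circle(im,tuple(int(v) for v in q.round()),1,(0,0,255),-1)
cv2.imwrite("pics/w7c.png",cv2.resize(im[90:290,160:425],None,fx=3,fy=3,interpolation=cv2.INTER_NEAREST))
E
```

```text
clock: 23.52
eef_pos: [559.9, 259.9, 124.1]
eef_rot: [3.141, -0.002, 0.539]
wrist_force: [-5.7, -2.6, 17.0]
finger_gap: 0.2
finger_force: 8.5
clock: 23.93
eef_pos: [560.6, 260.1, 206.1]
eef_rot: [3.141, -0.005, 0.539]
wrist_force: [0.1, -0.3, 1.2]
finger_gap: 9.6
finger_force: 0.0
[560.12126476 259.96429269 203.69398117] [ 3.14105234e+00 -3.03161632e-03  5.38570216e-01]
(51, 26, 110) [295.2 158.3]
(77, 26, 110) [295.6 126.3]
(77, 34, 110) [285.8 126.4]
(77, 46, 110) [271.2 126.4]
(77, 54, 110) [261.4 126.4]
(51, 54, 110) [261.8 158.4]
(77, 29, 124) [292.8 127. ]
(77, 51, 124) [264.5 127.1]
```

View pics/w7c.png

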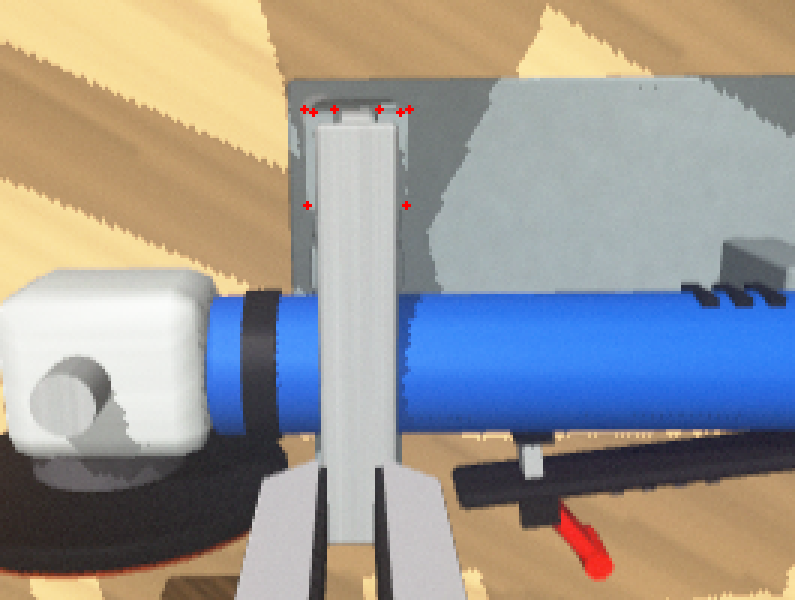

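```bash
python3 -m inch '[{"gripper":0.3,"dx":-0.019,"dy":-0.035,"dz":0,"wx":0,"wy":0,"wz":6},{"gripper":0.3,"dx":-0.037,"dy":-0.07,"dz":0,"wx":0,"wy":0,"wz":12},{"gripper":0.45,"dx":-0.056,"dy":-0.105,"dz":0,"wx":0,"wy":0,"wz":18},{"gripper":0.45,"dx":-0.074,"dy":-0.14,"dz":0,"wx":0,"wy":0,"wz":24},{"gripper":0.45,"dx":-0.093,"dy":-0.175,"dz":0,"wx":0,"wy":0,"wz":30}]'
python3 -m inch '[{"gripper":0.45,"dx":-0.018,"dy":-0.034,"dz":-0.02,"wx":0,"wy":0,"wz":5},{"gripper":0.45,"dx":-0.037,"dy":-0.07,"dz":-0.05,"wx":0,"wy":0,"wz":5},{"gripper":0.45,"dx":-0.037,"dy":-0.07,"dz":-0.085,"wx":0,"wy":0,"wz":5},{"gripper":0.45,"dx":-0.037,"dy":-0.07,"dz":-0.12,"wx":0,"wy":0,"wz":5},{"gripper":0.45,"dx":-0.037,"dy":-0.07,"dz":-0.13,"wx":0,"wy":0,"wz":5}]'
python3 -m inch '[{"gripper":0.45,"dx":0,"dy":0,"dz":0,"wx":0,"wy":0,"wz":0},{"gripper":0.45,"dx":0,"dy":0,"dz":0,"wx":0,"wy":0,"wz":0},{"gripper":0.45,"dx":0,"dy":0,"dz":0,"wx":0,"wy":0,"wz":0},{"gripper":0.45,"dx":0,"dy":0,"dz":0,"wx":0,"wy":0,"wz":0},{"gripper":0.45,"dx":0,"dy":0,"dz":0,"wx":0,"wy":0,"wz":0}]'
python3 - <<'E'
from wb import *
s=manip.read_state(); im,K,R,c=cam("wrist"); cv2.imwrite("pics/w8.png",im); np.savez("w8.npz",K=K,R=R,c=c)
print(s["eef_pos"],s["eef_rot"])
for X in [(430.4,15.3,18),(456,72,9)]: print(proj((K,R,c),X).round())
E
```

```text
clock: 24.4
eef_pos: [464.9, 83.4, 200.5]
eef_rot: [-3.14, 0.001, 1.068]
wrist_force: [1.2, -0.9, 0.5]
finger_gap: 39.3
finger_force: 0.0
clock: 24.82
eef_pos: [426.3, 14.3, 67.2]
eef_rot: [-3.135, 0.003, 1.148]
wrist_force: [-0.5, 0.5, -0.9]
finger_gap: 42.3
finger_force: 0.0
clock: 25.23
eef_pos: [430.4, 15.0, 73.1]
eef_rot: [3.14, -0.001, 1.15]
wrist_force: [0.5, 0.8, -0.1]
finger_gap: 42.4
finger_force: 0.0
[430.36318923  14.98022533  73.12183115] [ 3.13957222e+00 -7.63609931e-04  1.14996144e+00]
[277. 227.]
[277. 143.]
```

View pics/w8.png

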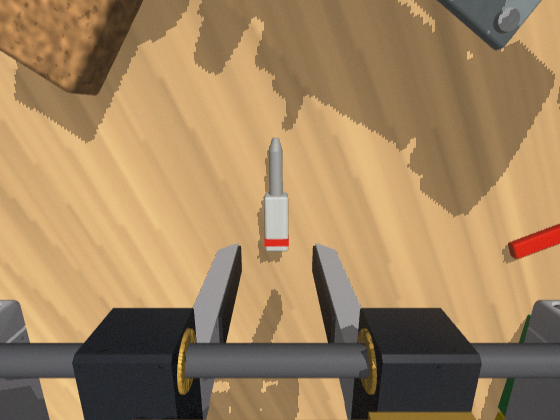

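```bash
python3 -m inch '[{"gripper":0.45,"dx":0.001,"dy":0.003,"dz":-0.025,"wx":0,"wy":0,"wz":0},{"gripper":0.45,"dx":0.001,"dy":0.003,"dz":-0.05,"wx":0,"wy":0,"wz":0},{"gripper":0.45,"dx":0.001,"dy":0.003,"dz":-0.065,"wx":0,"wy":0,"wz":0},{"gripper":0.45,"dx":0.001,"dy":0.003,"dz":-0.07,"wx":0,"wy":0,"wz":0},{"gripper":0.45,"dx":0.001,"dy":0.003,"dz":-0.07,"wx":0,"wy":0,"wz":0}]' 50
python3 -m inch '[{"gripper":0.1,"dx":0,"dy":0,"dz":0,"wx":0,"wy":0,"wz":0},{"gripper":0.1,"dx":0,"dy":0,"dz":0,"wx":0,"wy":0,"wz":0},{"gripper":0.1,"dx":0,"dy":0,"dz":0,"wx":0,"wy":0,"wz":0},{"gripper":0.1,"dx":0,"dy":0,"dz":0,"wx":0,"wy":0,"wz":0},{"gripper":0.1,"dx":0,"dy":0,"dz":0,"wx":0,"wy":0,"wz":0}]'
python3 -m inch '[{"gripper":0.1,"dx":0,"dy":0,"dz":0,"wx":0,"wy":0,"wz":0},{"gripper":0.1,"dx":0,"dy":0,"dz":0,"wx":0,"wy":0,"wz":0},{"gripper":0.1,"dx":0,"dy":0,"dz":0,"wx":0,"wy":0,"wz":0},{"gripper":0.1,"dx":0,"dy":0,"dz":0,"wx":0,"wy":0,"wz":0},{"gripper":0.1,"dx":0,"dy":0,"dz":0,"wx":0,"wy":0,"wz":0}]'
```

```text
clock: 25.7
eef_pos: [430.4, 17.8, 1.6]
eef_rot: [-3.14, 0.0, 1.15]
wrist_force: [-0.1, 0.0, -0.6]
finger_gap: 42.1
finger_force: 0.0
clock: 26.12
eef_pos: [431.1, 17.7, 2.6]
eef_rot: [3.14, -0.0, 1.149]
wrist_force: [-1.2, -0.6, 7.6]
finger_gap: 17.7
finger_force: 50.0
clock: 26.53
eef_pos: [431.1, 17.7, 2.6]
eef_rot: [3.141, -0.0, 1.149]
wrist_force: [-1.7, 0.4, 6.9]
finger_gap: 17.6
finger_force: 50.0
```

```bash
python3 - <<'E'
from h import *
C={}
for n in ("top","side"):
    i=manip.camera_info(n); R=np.array(i["R"]); C[n]=(np.array(i["camera_matrix"]),R.T,-R.T@np.array(i["t"]))
s=1.42
# front-right top corner: top (333,185) ; side (603,200)? front-left top: top(168,190), side(488,112)
print(tri(C["top"],(333/s,184/s),C["side"],(516/s,200/s)))
print(tri(C["top"],(168/s,188/s),C["side"],(490/s,112/s)))
E
python3 -m inch '[{"gripper":0.1,"dx":0,"dy":0,"dz":0.02,"wx":0,"wy":0,"wz":0},{"gripper":0.1,"dx":0,"dy":0,"dz":0.05,"wx":0,"wy":0,"wz":0},{"gripper":0.1,"dx":0,"dy":0,"dz":0.08,"wx":0,"wy":0,"wz":0},{"gripper":0.1,"dx":0,"dy":0,"dz":0.11,"wx":0,"wy":0,"wz":0},{"gripper":0.1,"dx":0,"dy":0,"dz":0.14,"wx":0,"wy":0,"wz":0}]'
python3 -m inch '[{"gripper":0.1,"dx":0,"dy":0,"dz":0.02,"wx":0,"wy":0,"wz":5},{"gripper":0.1,"dx":0,"dy":0,"dz":0.03,"wx":0,"wy":0,"wz":10},{"gripper":0.1,"dx":0,"dy":0,"dz":0.03,"wx":0,"wy":0,"wz":16},{"gripper":0.1,"dx":0.02,"dy":0.015,"dz":0.03,"wx":0,"wy":0,"wz":22},{"gripper":0.1,"dx":0.04,"dy":0.03,"dz":0.03,"wx":0,"wy":0,"wz":28}]'
```

```text
(array([769.59713457,  75.68744776, 157.40342086]), np.float64(5.066595399534553))
(array([781.61517149, 381.90552745, 131.57783766]), np.float64(11.98109382468103))
clock: 26.95
eef_pos: [430.3, 17.8, 143.6]
eef_rot: [3.141, -0.0, 1.149]
wrist_force: [0.2, 0.5, -0.8]
finger_gap: 17.6
finger_force: 50.0
clock: 27.37
eef_pos: [471.0, 47.8, 172.7]
eef_rot: [3.14, 0.0, 1.642]
wrist_force: [0.8, 0.1, -0.0]
finger_gap: 17.5
finger_force: 50.0
```

```bash
python3 -m inch '[{"gripper":0.1,"dx":0.02,"dy":0.017,"dz":0,"wx":0,"wy":0,"wz":3},{"gripper":0.1,"dx":0.04,"dy":0.034,"dz":0,"wx":0,"wy":0,"wz":6},{"gripper":0.1,"dx":0.06,"dy":0.05,"dz":0,"wx":0,"wy":0,"wz":9},{"gripper":0.1,"dx":0.08,"dy":0.066,"dz":0,"wx":0,"wy":0,"wz":12},{"gripper":0.1,"dx":0.1,"dy":0.083,"dz":0,"wx":0,"wy":0,"wz":15}]'
python3 -m inch '[{"gripper":0.1,"dx":0.02,"dy":0.017,"dz":0,"wx":0,"wy":0,"wz":3},{"gripper":0.1,"dx":0.04,"dy":0.034,"dz":0,"wx":0,"wy":0,"wz":6},{"gripper":0.1,"dx":0.06,"dy":0.05,"dz":0,"wx":0,"wy":0,"wz":9},{"gripper":0.1,"dx":0.08,"dy":0.064,"dz":0,"wx":0,"wy":0,"wz":12},{"gripper":0.1,"dx":0.092,"dy":0.075,"dz":0,"wx":0,"wy":0,"wz":12}]'
python3 -m inch '[{"gripper":0.1,"dx":0,"dy":0,"dz":-0.02,"wx":0,"wy":0,"wz":0},{"gripper":0.1,"dx":0,"dy":0,"dz":-0.04,"wx":0,"wy":0,"wz":0},{"gripper":0.1,"dx":0,"dy":0,"dz":-0.06,"wx":0,"wy":0,"wz":0},{"gripper":0.1,"dx":0,"dy":0,"dz":-0.075,"wx":0,"wy":0,"wz":0},{"gripper":0.1,"dx":0,"dy":0,"dz":-0.085,"wx":0,"wy":0,"wz":0}]'
python3 -m inch '[{"gripper":0.1,"dx":0,"dy":0,"dz":0,"wx":0,"wy":0,"wz":0},{"gripper":0.1,"dx":0,"dy":0,"dz":0,"wx":0,"wy":0,"wz":0},{"gripper":0.1,"dx":0,"dy":0,"dz":0,"wx":0,"wy":0,"wz":0},{"gripper":0.1,"dx":0,"dy":0,"dz":0,"wx":0,"wy":0,"wz":0},{"gripper":0.1,"dx":0,"dy":0,"dz":0,"wx":0,"wy":0,"wz":0}]'
python3 - <<'E'
from h import *
im,K,R,c=cam("wrist"); s=manip.read_state();print(s["eef_pos"],s["eef_rot"]); cv2.imwrite("w9.png",im)
p=s["eef_pos"]-np.array([578,223,0]); th=np.radians(31); print("stand xy",p[0]*np.cos(th)+p[1]*np.sin(th),-p[0]*np.sin(th)+p[1]*np.cos(th))
cv2.imwrite("pics/w9c.png",cv2.resize(im[40:290,150:410],None,fx=2.4,fy=2.4,interpolation=cv2.INTER_CUBIC))
E
```

```text
clock: 27.78
eef_pos: [571.4, 131.6, 171.9]
eef_rot: [-3.141, -0.0, 1.902]
wrist_force: [-0.2, -0.2, 0.1]
finger_gap: 17.5
finger_force: 50.0
clock: 28.2
eef_pos: [663.7, 206.8, 171.5]
eef_rot: [-3.141, -0.0, 2.113]
wrist_force: [-0.4, 0.2, -0.8]
finger_gap: 17.7
finger_force: 50.0
clock: 28.62
eef_pos: [661.9, 205.6, 84.9]
eef_rot: [-3.139, -0.001, 2.109]
wrist_force: [0.0, 0.3, -1.1]
finger_gap: 17.5
finger_force: 50.0
clock: 29.03
eef_pos: [663.0, 205.9, 88.0]
eef_rot: [3.14, 0.0, 2.109]
wrist_force: [0.2, -0.1, 0.0]
finger_gap: 17.4
finger_force: 50.0
[662.90793796 205.86726349  87.79528071] [3.14047525e+00 3.27568976e-04 2.10933313e+00]
stand xy 63.95629636547328 -58.41644241781954
```

View pics/w9c.png

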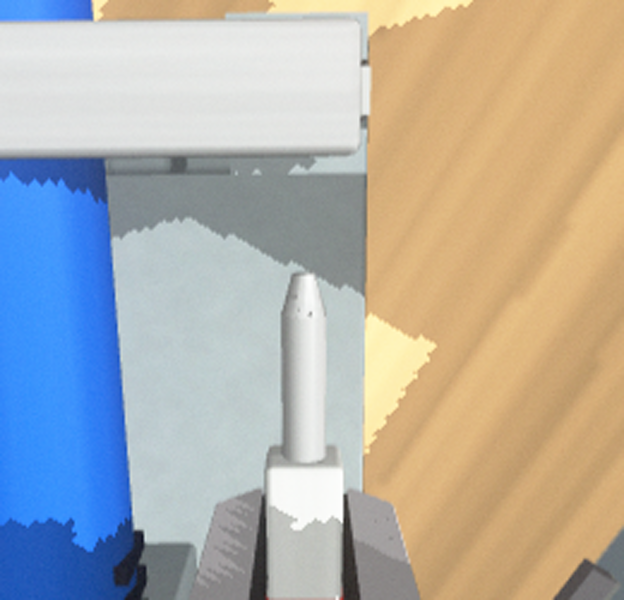

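```bash
python3 -m inch '[{"gripper":0.1,"dx":0,"dy":0,"dz":-0.002,"wx":0,"wy":0,"wz":0},{"gripper":0.1,"dx":0,"dy":0,"dz":-0.004,"wx":0,"wy":0,"wz":0},{"gripper":0.1,"dx":0,"dy":0,"dz":-0.004,"wx":0,"wy":0,"wz":0},{"gripper":0.1,"dx":0,"dy":0,"dz":-0.004,"wx":0,"wy":0,"wz":0},{"gripper":0.1,"dx":0,"dy":0,"dz":-0.004,"wx":0,"wy":0,"wz":0}]'
python3 - <<'E'
from h import *
im,K,R,c=cam("wrist"); s=manip.read_state();print(s["eef_pos"],s["eef_rot"])
u=np.array([-.515,.857,0]);n=np.array([.857,.515,0]);O=np.array([578,223,0])
for p in [(51,26,110),(77,26,110),(51,34,110),(77,54,110),(51,54,110),(73,29,124),(73,51,124),(22,0,90),(85,0,10),(64,6,90),(64,26,90)]: 
    q=proj((K,R,c),O+n*p[0]+u*p[1]+np.array([0,0,p[2]])); print(p,((q-[150,40])*4).round()); 
cv2.imwrite("pics/w10c.png",cv2.resize(im[30:180,180:380],None,fx=4,fy=4,interpolation=cv2.INTER_CUBIC))
E
```

```text
clock: 29.5
eef_pos: [662.6, 205.8, 82.9]
eef_rot: [-3.142, -0.0, 2.109]
wrist_force: [-0.6, 0.9, -1.4]
finger_gap: 17.4
finger_force: 50.0
[662.64938627 205.76943428  82.94859047] [-3.14157736e+00 -2.16615810e-05  2.10929356e+00]
(51, 26, 110) [387. 290.]
(77, 26, 110) [620. 290.]
(51, 34, 110) [385. 214.]
(77, 54, 110) [626.  13.]
(51, 54, 110) [380.  14.]
(73, 29, 124) [593. 260.]
(73, 51, 124) [597.  19.]
(22, 0, 90) [186. 496.]
(85, 0, 10) [615. 429.]
(64, 6, 90) [504. 449.]
(64, 26, 90) [504. 289.]
```

View pics/w10c.png

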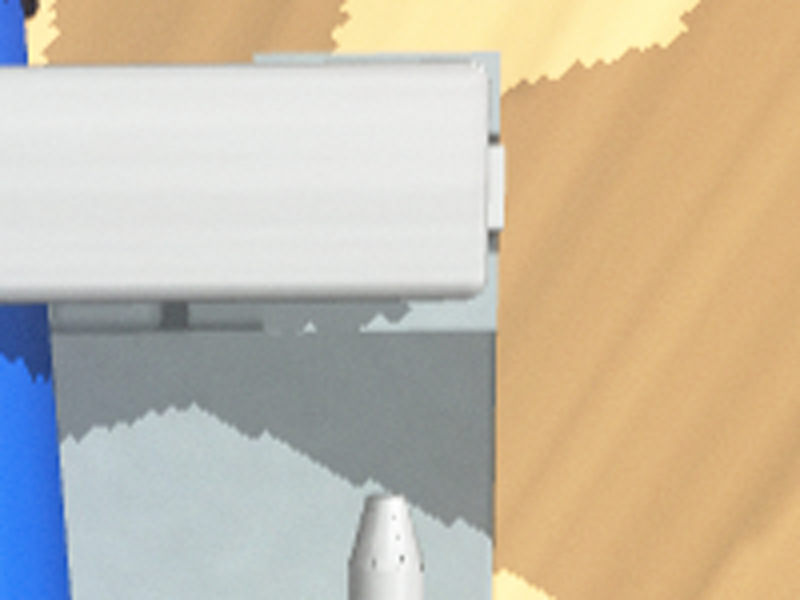

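```bash
python3 -m inch '[{"gripper":0.1,"dx":-0.0026,"dy":0.0043,"dz":0.0005,"wx":0,"wy":0,"wz":0},{"gripper":0.1,"dx":-0.0052,"dy":0.0086,"dz":0.0005,"wx":0,"wy":0,"wz":0},{"gripper":0.1,"dx":-0.0077,"dy":0.0129,"dz":0.0005,"wx":0,"wy":0,"wz":0},{"gripper":0.1,"dx":-0.0103,"dy":0.0171,"dz":0.0005,"wx":0,"wy":0,"wz":0},{"gripper":0.1,"dx":-0.0129,"dy":0.0214,"dz":0.0005,"wx":0,"wy":0,"wz":0}]'
python3 -m inch '[{"gripper":0.1,"dx":-0.0015,"dy":0.0026,"dz":0,"wx":0,"wy":0,"wz":0},{"gripper":0.1,"dx":-0.0031,"dy":0.0051,"dz":0,"wx":0,"wy":0,"wz":0},{"gripper":0.1,"dx":-0.0046,"dy":0.0077,"dz":0,"wx":0,"wy":0,"wz":0},{"gripper":0.1,"dx":-0.0046,"dy":0.0077,"dz":0,"wx":0,"wy":0,"wz":0},{"gripper":0.1,"dx":-0.0046,"dy":0.0077,"dz":0,"wx":0,"wy":0,"wz":0}]'
cat > sp.py <<'E'
from h import *
s=manip.read_state();p=s["eef_pos"]-np.array([578,223,0]); th=np.radians(31); print("stand",np.round([p[0]*np.cos(th)+p[1]*np.sin(th),-p[0]*np.sin(th)+p[1]*np.cos(th),p[2]],1),s["eef_rot"].round(3),s["wrist_force"].round(1),s["moment"].round(2),s["clock"])
E
python3 sp.py
```

```text
clock: 29.97
eef_pos: [649.3, 227.8, 83.5]
eef_rot: [-3.142, -0.0, 2.11]
wrist_force: [-0.2, -0.3, -0.2]
finger_gap: 17.4
finger_force: 50.0
clock: 30.38
eef_pos: [645.1, 234.9, 83.5]
eef_rot: [3.142, 0.0, 2.109]
wrist_force: [0.7, -0.2, -0.3]
finger_gap: 17.7
finger_force: 50.0
stand [ 63.7 -24.3  83.5] [3.142 0.    2.109] [ 0.7 -0.2 -0.3] [-0.01 -0.03  0.01] 30.3833
```

```bash
python3 -m inch '[{"gripper":0.1,"dx":-0.0021,"dy":0.0034,"dz":0,"wx":0,"wy":0,"wz":0},{"gripper":0.1,"dx":-0.0041,"dy":0.0069,"dz":0,"wx":0,"wy":0,"wz":0},{"gripper":0.1,"dx":-0.0062,"dy":0.0103,"dz":0,"wx":0,"wy":0,"wz":0},{"gripper":0.1,"dx":-0.0082,"dy":0.0137,"dz":0,"wx":0,"wy":0,"wz":0},{"gripper":0.1,"dx":-0.0103,"dy":0.0171,"dz":0,"wx":0,"wy":0,"wz":0}]'
python3 -m inch '[{"gripper":0.1,"dx":-0.001,"dy":0.0017,"dz":0,"wx":0,"wy":0,"wz":0},{"gripper":0.1,"dx":-0.0021,"dy":0.0034,"dz":0,"wx":0,"wy":0,"wz":0},{"gripper":0.1,"dx":-0.003,"dy":0.005,"dz":0,"wx":0,"wy":0,"wz":0},{"gripper":0.1,"dx":-0.0036,"dy":0.006,"dz":0,"wx":0,"wy":0,"wz":0},{"gripper":0.1,"dx":-0.0036,"dy":0.006,"dz":0,"wx":0,"wy":0,"wz":0}]'
python3 sp.py
```

```text
clock: 30.8
eef_pos: [634.6, 252.4, 83.4]
eef_rot: [-3.142, 0.0, 2.109]
wrist_force: [-0.3, 0.2, -0.7]
finger_gap: 17.5
finger_force: 50.0
clock: 31.22
eef_pos: [631.2, 258.1, 83.5]
eef_rot: [3.142, -0.0, 2.109]
wrist_force: [0.2, -0.5, -1.2]
finger_gap: 17.6
finger_force: 50.0
stand [63.7  2.7 83.5] [ 3.142 -0.     2.109] [ 0.2 -0.5 -1.2] [ 0.02 -0.11 -0.02] 31.2167
```

```bash
python3 -m inch '[{"gripper":0.1,"dx":-0.0004,"dy":0.0006,"dz":0,"wx":0,"wy":0,"wz":0},{"gripper":0.1,"dx":-0.0007,"dy":0.0011,"dz":0,"wx":0,"wy":0,"wz":0},{"gripper":0.1,"dx":-0.0009,"dy":0.0015,"dz":0,"wx":0,"wy":0,"wz":0},{"gripper":0.1,"dx":-0.001,"dy":0.0017,"dz":0,"wx":0,"wy":0,"wz":0},{"gripper":0.1,"dx":-0.001,"dy":0.0017,"dz":0,"wx":0,"wy":0,"wz":0}]'
python3 sp.py
```

```text
clock: 31.63
eef_pos: [630.3, 259.6, 83.4]
eef_rot: [-3.142, 0.0, 2.109]
wrist_force: [0.8, -1.1, -0.8]
finger_gap: 17.4
finger_force: 50.0
stand [63.6  4.4 83.4] [-3.142  0.     2.109] [ 0.8 -1.1 -0.8] [-0.12 -0.15  0.07] 31.6333
```

```bash
python3 -m inch '[{"gripper":0.25,"dx":0,"dy":0,"dz":0,"wx":0,"wy":0,"wz":0},{"gripper":0.3,"dx":0,"dy":0,"dz":0,"wx":0,"wy":0,"wz":0},{"gripper":0.35,"dx":0,"dy":0,"dz":0,"wx":0,"wy":0,"wz":0},{"gripper":0.38,"dx":0,"dy":0,"dz":0,"wx":0,"wy":0,"wz":0},{"gripper":0.38,"dx":0,"dy":0,"dz":0,"wx":0,"wy":0,"wz":0}]'
python3 -m inch '[{"gripper":0.38,"dx":0,"dy":0,"dz":0.01,"wx":0,"wy":0,"wz":0},{"gripper":0.38,"dx":0,"dy":0,"dz":0.025,"wx":0,"wy":0,"wz":0},{"gripper":0.38,"dx":0,"dy":0,"dz":0.05,"wx":0,"wy":0,"wz":0},{"gripper":0.38,"dx":0,"dy":0,"dz":0.08,"wx":0,"wy":0,"wz":0},{"gripper":0.38,"dx":0,"dy":0,"dz":0.11,"wx":0,"wy":0,"wz":0}]'
python3 -m inch '[{"gripper":0.38,"dx":0.015,"dy":-0.026,"dz":0,"wx":0,"wy":0,"wz":0},{"gripper":0.38,"dx":0.026,"dy":-0.043,"dz":0,"wx":0,"wy":0,"wz":0},{"gripper":0.38,"dx":0.026,"dy":-0.043,"dz":0,"wx":0,"wy":0,"wz":0},{"gripper":0.38,"dx":0.026,"dy":-0.043,"dz":0,"wx":0,"wy":0,"wz":0},{"gripper":0.38,"dx":0.026,"dy":-0.043,"dz":0,"wx":0,"wy":0,"wz":0}]'
python3 - <<'E'
from h import *
im,K,R,c=cam("wrist"); s=manip.read_state()
u=np.array([-.515,.857,0]);n=np.array([.857,.515,0]);O=np.array([578,223,0]); f=4
for p in [(64,-18,99),(64,26,99),(64,68,90)]:
    print(p,((proj((K,R,c),O+n*p[0]+u*p[1]+np.array([0,0,p[2]]))-[160,60])*2.4).round())
cv2.imwrite("pics/w11c.png",cv2.resize(im[60:300,160:420],None,fx=2.4,fy=2.4,interpolation=cv2.INTER_CUBIC))
E
```

```text
clock: 32.05
eef_pos: [630.2, 259.7, 83.5]
eef_rot: [3.142, -0.0, 2.109]
wrist_force: [-0.2, 0.3, 0.0]
finger_gap: 35.8
finger_force: 0.0
clock: 32.47
eef_pos: [630.0, 259.6, 195.3]
eef_rot: [-3.141, -0.0, 2.109]
wrist_force: [-0.2, 0.1, -0.4]
finger_gap: 35.8
finger_force: 0.0
clock: 32.88
eef_pos: [655.9, 217.1, 193.7]
eef_rot: [-3.142, -0.0, 2.109]
wrist_force: [0.3, 0.7, 0.3]
finger_gap: 35.7
finger_force: 0.0
(64, -18, 99) [279. 292.]
(64, 26, 99) [278. 165.]
(64, 68, 90) [278.  34.]
```

View pics/w11c.png

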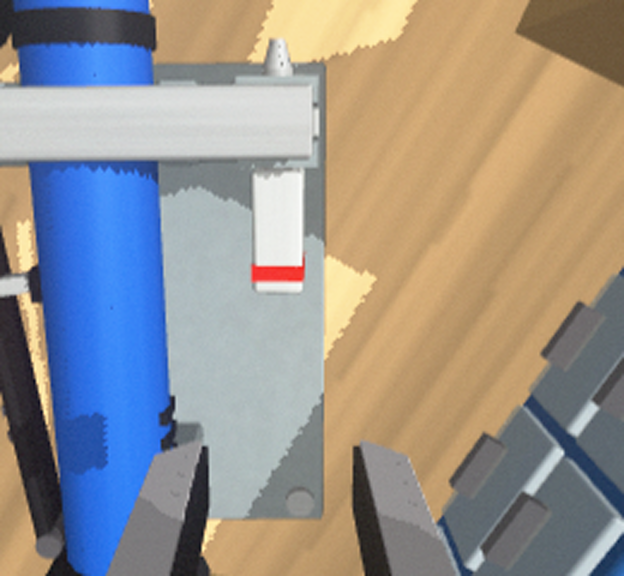

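```bash
cat > chk.py <<'E'
from h import *
im,K,R,c=cam("top"); C=(K,R,c); h=cv2.cvtColor(im,cv2.COLOR_BGR2HSV); cv2.imwrite("top2_raw.png",im)
yaw=np.radians(-31); a=np.array([np.cos(yaw),np.sin(yaw)]); b=np.array([-a[1],a[0]])
T=dict(block=((502,-452),(0,80,20),(20,255,140)),foot=((579,-340),(0,0,0),(180,255,60)),pull=((638,-238),(0,0,90),(180,60,255)))
def blobs(m,z,tag,ctr=None):
    n,l,st,ce=cv2.connectedComponentsWithStats(m)
    for k in range(1,n):
        if st[k,4]<12: continue
        p=onz(C,ce[k],z)[:2]; o=""
        if ctr is not None:
            d=p-np.array(ctr); o="tray-frame (%.0f, %.0f)"%(d@a,d@b)
            if abs(d@a)>130 or abs(d@b)>60: continue
        print(tag,p.round(),st[k,4],o)
for k,(ct,lo,hi) in T.items(): blobs(cv2.inRange(h,lo,hi),22,k,ct)
# bench area search x 300..560, y -330..120
m=cv2.inRange(h,(0,0,0),(180,255,95))|cv2.inRange(h,(0,0,100),(180,45,255))
M=np.zeros_like(m); q=np.array([proj(C,(x,y,0)) for x,y in((300,-330),(560,-230),(560,60),(300,90))]).astype(int); cv2.fillPoly(M,[q],255)
blobs(m&M,10,"bench")
E
python3 chk.py
```

```text
block [ 501. -433.] 1602 tray-frame (-10, 16)
block [ 585. -521.] 106 tray-frame (107, -16)
block [ 527. -472.] 107 tray-frame (32, -4)
block [ 463. -432.] 103 tray-frame (-43, -3)
foot [ 663. -404.] 92 tray-frame (105, -11)
foot [ 604. -351.] 88 tray-frame (27, 3)
foot [ 550. -325.] 86 tray-frame (-32, -2)
pull [ 732. -293.] 93 tray-frame (109, 1)
pull [ 635. -241.] 90 tray-frame (-1, -5)
```

```bash
python3 - <<'E'
from h import *
d=np.load("w7.npz"); C=(d["K"],d["R"],d["c"]); h=cv2.cvtColor(cv2.imread("w7.png"),cv2.COLOR_BGR2HSV)
m=cv2.inRange(h,(0,170,120),(8,255,255)); m[:170]=0
ys,xs=np.nonzero(m); th=np.radians(31)
for i in (ys.argmin(),ys.argmax(),xs.argmin(),xs.argmax()):
    w=onz(C,(xs[i],ys[i]),99)-[578,223,0]; print((xs[i],ys[i]),np.round([w[0]*np.cos(th)+w[1]*np.sin(th),-w[0]*np.sin(th)+w[1]*np.cos(th)],1))
E
python3 -m inch '[{"gripper":0,"dx":-0.02,"dy":-0.019,"dz":0,"wx":0,"wy":0,"wz":0},{"gripper":0,"dx":-0.045,"dy":-0.043,"dz":0,"wx":0,"wy":0,"wz":0},{"gripper":0,"dx":-0.07,"dy":-0.067,"dz":0,"wx":0,"wy":0,"wz":0},{"gripper":0,"dx":-0.09,"dy":-0.086,"dz":0,"wx":0,"wy":0,"wz":0},{"gripper":0,"dx":-0.099,"dy":-0.094,"dz":0,"wx":0,"wy":0,"wz":0}]' 20
python3 -m inch '[{"gripper":0,"dx":0,"dy":0,"dz":-0.02,"wx":0,"wy":0,"wz":0},{"gripper":0,"dx":0,"dy":0,"dz":-0.05,"wx":0,"wy":0,"wz":0},{"gripper":0,"dx":0,"dy":0,"dz":-0.08,"wx":0,"wy":0,"wz":0},{"gripper":0,"dx":0,"dy":0,"dz":-0.105,"wx":0,"wy":0,"wz":0},{"gripper":0,"dx":0,"dy":0,"dz":-0.12,"wx":0,"wy":0,"wz":0}]'
python3 sp.py
```

```text
(np.int64(559), np.int64(242)) [ -29.6 -223.8]
(np.int64(520), np.int64(298)) [ -89.1 -199.4]
(np.int64(152), np.int64(278)) [-65.9 162.8]
(np.int64(559), np.int64(242)) [ -29.6 -223.8]
clock: 33.4
eef_pos: [555.1, 121.6, 193.9]
eef_rot: [-3.142, 0.0, 2.109]
wrist_force: [0.2, -0.1, 0.8]
finger_gap: 5.6
finger_force: 0.0
clock: 33.82
eef_pos: [555.8, 123.2, 70.8]
eef_rot: [-3.139, -0.001, 2.11]
wrist_force: [0.0, 0.5, -0.1]
finger_gap: 0.5
finger_force: 0.0
stand [-70.4 -74.1  70.8] [-3.139e+00 -1.000e-03  2.110e+00] [ 0.   0.5 -0.1] [-0.06 -0.12  0.05] 33.8167
```

```bash
python3 -m inch '[{"gripper":0,"dx":-0.0041,"dy":0.0069,"dz":0,"wx":0,"wy":0,"wz":0},{"gripper":0,"dx":-0.0082,"dy":0.0137,"dz":0,"wx":0,"wy":0,"wz":0},{"gripper":0,"dx":-0.0124,"dy":0.0206,"dz":0,"wx":0,"wy":0,"wz":0},{"gripper":0,"dx":-0.0165,"dy":0.0274,"dz":0,"wx":0,"wy":0,"wz":0},{"gripper":0,"dx":-0.0206,"dy":0.0343,"dz":0,"wx":0,"wy":0,"wz":0}]'
python3 -m inch '[{"gripper":0,"dx":-0.0015,"dy":0.0026,"dz":0,"wx":0,"wy":0,"wz":0},{"gripper":0,"dx":-0.0031,"dy":0.0051,"dz":0,"wx":0,"wy":0,"wz":0},{"gripper":0,"dx":-0.0046,"dy":0.0077,"dz":0,"wx":0,"wy":0,"wz":0},{"gripper":0,"dx":-0.0057,"dy":0.0094,"dz":0,"wx":0,"wy":0,"wz":0},{"gripper":0,"dx":-0.0067,"dy":0.0111,"dz":0,"wx":0,"wy":0,"wz":0}]'
python3 sp.py
python3 -m inch '[{"gripper":0,"dx":-0.0002,"dy":0.0004,"dz":0,"wx":0,"wy":0,"wz":0},{"gripper":0,"dx":-0.0004,"dy":0.0007,"dz":0,"wx":0,"wy":0,"wz":0},{"gripper":0,"dx":-0.0006,"dy":0.001,"dz":0,"wx":0,"wy":0,"wz":0},{"gripper":0,"dx":-0.0008,"dy":0.0013,"dz":0,"wx":0,"wy":0,"wz":0},{"gripper":0,"dx":-0.001,"dy":0.0016,"dz":0,"wx":0,"wy":0,"wz":0}]'
python3 sp.py
```

```text
clock: 34.23
eef_pos: [536.0, 156.7, 74.6]
eef_rot: [-3.14, 0.002, 2.11]
wrist_force: [-7.3, -15.9, 0.8]
finger_gap: 0.5
finger_force: 9.0
clock: 34.65
eef_pos: [531.0, 167.9, 74.4]
eef_rot: [3.139, 0.002, 2.109]
wrist_force: [10.4, -12.7, 1.7]
finger_gap: 0.3
finger_force: 7.0
stand [-68.6 -23.   74.4] [3.139e+00 2.000e-03 2.109e+00] [ 10.4 -12.7   1.7] [-2.46 -2.02 -0.26] 34.65
clock: 35.07
eef_pos: [531.1, 168.3, 74.6]
eef_rot: [3.138, 0.004, 2.108]
wrist_force: [12.7, -15.7, 0.4]
finger_gap: 0.2
finger_force: 8.2
stand [-68.3 -22.8  74.6] [3.138 0.004 2.108] [ 12.7 -15.7   0.4] [-2.84 -2.49 -0.27] 35.0667
```

```bash
python3 -m inch '[{"gripper":0,"dx":0.003,"dy":-0.005,"dz":0,"wx":0,"wy":0,"wz":0},{"gripper":0,"dx":0.006,"dy":-0.01,"dz":0,"wx":0,"wy":0,"wz":0},{"gripper":0,"dx":0.012,"dy":-0.02,"dz":0,"wx":0,"wy":0,"wz":0},{"gripper":0,"dx":0.018,"dy":-0.03,"dz":0,"wx":0,"wy":0,"wz":0},{"gripper":0,"dx":0.018,"dy":-0.03,"dz":0,"wx":0,"wy":0,"wz":0}]'
cat > lev.py <<'E'
from h import *
th=np.radians(31); Rz=np.array([[np.cos(th),-np.sin(th)],[np.sin(th),np.cos(th)]]); O=np.array([578,223])
W=lambda x,y,z: np.r_[O+Rz@[x,y],z]
for n in ("wrist","side","top"):
    im,K,R,c=cam(n); C=(K,R,c); h=cv2.cvtColor(im,cv2.COLOR_BGR2HSV); cv2.imwrite(f"lev_{n}.png",im)
    m=cv2.inRange(h,(0,150,60),(8,255,255))|cv2.inRange(h,(174,150,60),(180,255,255)); q=proj(C,W(-55,-18,99)); r=45 if n=="wrist" else 22
    k=np.zeros_like(m); cv2.circle(k,tuple(int(v) for v in q),r,255,-1); m&=k
    ys,xs=np.nonzero(m); 
    if len(xs)<5: print(n,"none",q); continue
    P=np.array([(onz(C,(x,y),99 if n!="side" else 92)[:2]-O)@Rz for x,y in zip(xs,ys)])
    v=np.linalg.svd(P-P.mean(0))[2][0]; v=v*-np.sign(v[0]); t=(P-P.mean(0))@v
    print(n,len(xs),"mean",P.mean(0).round(1),"outer end",P[t.argmax()].round(1),"inner",P[t.argmin()].round(1),"lean to +y rad",np.arctan2(v[1],-v[0]).round(2))
E
python3 lev.py; python3 sp.py
```

```text
clock: 35.48
eef_pos: [547.9, 138.0, 73.4]
eef_rot: [3.141, 0.0, 2.108]
wrist_force: [-0.0, -0.4, 0.1]
finger_gap: 0.4
finger_force: 0.0
wrist 878 mean [-59.9  -7. ] outer end [-74.   -6.4] inner [-44.6 -11.5] lean to +y rad 0.35
side 43 mean [-68.6  -8.2] outer end [-81.5 -16.1] inner [-54.1  -6.6] lean to +y rad -0.53
top none [198.65045264 221.29761025]
stand [-69.6 -55.5  73.3] [-3.141 -0.     2.109] [ 1.1 -0.1  0.1] [-0.02 -0.16 -0.01] 35.6333
```

```bash
cat > lev2.py <<'E'
from h import *
th=np.radians(31); Rz=np.array([[np.cos(th),-np.sin(th)],[np.sin(th),np.cos(th)]]); O=np.array([578,223])
W=lambda x,y,z: np.r_[O+Rz@[x,y],z]
im,K,R,c=cam("wrist"); C=(K,R,c); h=cv2.cvtColor(im,cv2.COLOR_BGR2HSV)
m=cv2.inRange(h,(0,150,60),(8,255,255))|cv2.inRange(h,(174,150,60),(180,255,255)); k=np.zeros_like(m); q=proj(C,W(-55,-18,99)); cv2.circle(k,tuple(int(v) for v in q),50,255,-1); m&=k
print("cam stand",((c[:2]-O)@Rz).round(),c[2])
ys,xs=np.nonzero(m); P=np.array([(onz(C,(x,y),99)[:2]-O)@Rz for x,y in zip(xs,ys)])
for x0 in range(-78,-40,3):
    s=P[abs(P[:,0]-x0)<1.5]
    if len(s): print(x0,"y",s[:,1].min().round(1),s[:,1].max().round(1))
E
python3 lev2.py
python3 - <<'E'
import cv2,numpy as np
im=cv2.imread("lev_wrist.png");h=cv2.cvtColor(im,cv2.COLOR_BGR2HSV);m=cv2.inRange(h,(0,150,60),(8,255,255));ys,xs=np.nonzero(m)
s=(xs>150)&(xs<330)&(ys>60)&(ys<260); print(xs[s].min(),xs[s].max(),ys[s].min(),ys[s].max())
for y in range(ys[s].min(),ys[s].max()+1,4): r=xs[s][ys[s]==y]; print(y,r.min(),r.max(),[int(v) for v in h[y,r.min():r.max()+1:4,2]])
E
```

```text
cam stand [-69.  30.] 253.34582882210694
-75 y -6.9 -1.6
-72 y -7.9 1.3
-69 y -7.9 3.2
-66 y -8.5 3.2
-63 y -10.0 -0.6
-60 y -11.5 -2.1
-57 y -13.0 -3.5
-54 y -14.5 -5.0
-51 y -15.5 -6.5
-48 y -12.0 -8.0
-45 y -11.5 -8.0
264 327 163 203
163 271 277 [161, 181]
167 267 281 [137, 144, 184, 212]
171 266 284 [133, 251, 251, 244, 215]
175 265 291 [233, 251, 251, 251, 251, 204, 199]
179 264 299 [233, 251, 251, 251, 251, 253, 246, 207, 204]
183 265 307 [232, 251, 251, 251, 250, 252, 253, 252, 239, 205, 141]
187 269 316 [244, 251, 248, 178, 232, 248, 252, 253, 253, 238, 171, 140]
191 289 326 [188, 233, 249, 252, 253, 252, 236, 140, 141, 139]
195 296 327 [177, 223, 248, 252, 253, 252, 161, 122]
199 304 313 [167, 222, 198]
203 312 313 [130]
```

```bash
python3 -m inch '[{"gripper":0,"dx":0,"dy":0,"dz":0.03,"wx":0,"wy":0,"wz":0},{"gripper":0.3,"dx":0,"dy":0,"dz":0.06,"wx":0,"wy":0,"wz":0},{"gripper":0.5,"dx":0,"dy":0,"dz":0.09,"wx":0,"wy":0,"wz":0},{"gripper":1,"dx":0.01,"dy":0.008,"dz":0.12,"wx":0,"wy":0,"wz":0},{"gripper":1,"dx":0.02,"dy":0.015,"dz":0.13,"wx":0,"wy":0,"wz":0}]'
python3 -m inch '[{"gripper":1,"dx":0.015,"dy":0.012,"dz":0,"wx":0,"wy":0,"wz":0},{"gripper":1,"dx":0.032,"dy":0.025,"dz":0,"wx":0,"wy":0,"wz":0},{"gripper":1,"dx":0.032,"dy":0.025,"dz":0,"wx":0,"wy":0,"wz":0},{"gripper":1,"dx":0.032,"dy":0.025,"dz":0,"wx":0,"wy":0,"wz":0},{"gripper":1,"dx":0.032,"dy":0.025,"dz":0,"wx":0,"wy":0,"wz":0}]'
python3 -m inch '[{"gripper":1,"dx":0,"dy":0,"dz":0,"wx":0,"wy":0,"wz":0},{"gripper":1,"dx":0,"dy":0,"dz":0,"wx":0,"wy":0,"wz":0},{"gripper":1,"dx":0,"dy":0,"dz":0,"wx":0,"wy":0,"wz":0},{"gripper":1,"dx":0,"dy":0,"dz":0,"wx":0,"wy":0,"wz":0},{"gripper":1,"dx":0,"dy":0,"dz":0,"wx":0,"wy":0,"wz":0}]'
python3 sp.py
```

```text
clock: 36.1
eef_pos: [568.0, 155.5, 208.5]
eef_rot: [3.136, 0.002, 2.11]
wrist_force: [0.6, 0.5, 0.9]
finger_gap: 23.3
finger_force: 0.0
clock: 36.52
eef_pos: [598.3, 179.6, 203.1]
eef_rot: [-3.141, -0.0, 2.11]
wrist_force: [-0.6, -0.8, 0.3]
finger_gap: 56.8
finger_force: 0.0
clock: 36.93
eef_pos: [598.9, 179.5, 203.6]
eef_rot: [3.141, 0.0, 2.109]
wrist_force: [0.5, 0.6, 0.8]
finger_gap: 90.5
finger_force: 0.0
stand [ -4.5 -48.  203.6] [3.141 0.    2.109] [0.5 0.6 0.8] [-0.05 -0.12  0.01] 36.9333
```

Descend 131 mm astride barrel and paddle, 1 mm in x, −2 mm in y.

```bash
python3 -m inch '[{"gripper":1,"dx":0.001,"dy":-0.002,"dz":-0.03,"wx":0,"wy":0,"wz":0},{"gripper":1,"dx":0.001,"dy":-0.002,"dz":-0.06,"wx":0,"wy":0,"wz":0},{"gripper":1,"dx":0.001,"dy":-0.002,"dz":-0.09,"wx":0,"wy":0,"wz":0},{"gripper":1,"dx":0.001,"dy":-0.002,"dz":-0.115,"wx":0,"wy":0,"wz":0},{"gripper":1,"dx":0.001,"dy":-0.002,"dz":-0.131,"wx":0,"wy":0,"wz":0}]' 25
python3 -m inch '[{"gripper":0.75,"dx":0,"dy":0,"dz":0,"wx":0,"wy":0,"wz":0},{"gripper":0.75,"dx":0,"dy":0,"dz":0,"wx":0,"wy":0,"wz":0},{"gripper":0.6,"dx":0,"dy":0,"dz":0,"wx":0,"wy":0,"wz":0},{"gripper":0.5,"dx":0,"dy":0,"dz":0,"wx":0,"wy":0,"wz":0},{"gripper":0.4,"dx":0,"dy":0,"dz":0,"wx":0,"wy":0,"wz":0}]'
python3 -m inch '[{"gripper":0.4,"dx":0,"dy":0,"dz":0,"wx":0,"wy":0,"wz":0},{"gripper":0.4,"dx":0,"dy":0,"dz":0,"wx":0,"wy":0,"wz":0},{"gripper":0.4,"dx":0,"dy":0,"dz":0,"wx":0,"wy":0,"wz":0},{"gripper":0.4,"dx":0,"dy":0,"dz":0,"wx":0,"wy":0,"wz":0},{"gripper":0.4,"dx":0,"dy":0,"dz":0,"wx":0,"wy":0,"wz":0}]'
python3 sp.py
```

```text
clock: 37.35
eef_pos: [598.8, 177.4, 69.6]
eef_rot: [-3.139, -0.001, 2.109]
wrist_force: [0.4, -0.9, -0.4]
finger_gap: 93.7
finger_force: 0.0
clock: 37.77
eef_pos: [599.8, 177.6, 73.7]
eef_rot: [3.141, 0.0, 2.109]
wrist_force: [-7.0, -1.0, 4.1]
finger_gap: 64.1
finger_force: 3.4
clock: 38.18
eef_pos: [599.6, 177.9, 73.5]
eef_rot: [-3.141, -0.0, 2.109]
wrist_force: [-6.9, 2.2, 3.8]
finger_gap: 52.1
finger_force: 25.0
stand [ -4.7 -49.8  73.5] [-3.141 -0.     2.109] [-6.9  2.2  3.8] [-0.02  1.21 -0.09] 38.1833
```

```bash
for i in 1 2 3 4 5 6; do
python3 -m inch '[{"gripper":0.4,"dx":0,"dy":0,"dz":0,"wx":0,"wy":0,"wz":0},{"gripper":0.4,"dx":0,"dy":0,"dz":0,"wx":0,"wy":0,"wz":0},{"gripper":0.4,"dx":0,"dy":0,"dz":0,"wx":0,"wy":0,"wz":0},{"gripper":0.4,"dx":0,"dy":0,"dz":0,"wx":0,"wy":0,"wz":0},{"gripper":0.4,"dx":0,"dy":0,"dz":0,"wx":0,"wy":0,"wz":0}]' 32 | grep -E 'clock|gap|finger_f'; done
```

```text
clock: 38.6
finger_gap: 51.7
finger_force: 32.0
clock: 39.02
finger_gap: 51.9
finger_force: 32.0
clock: 39.43
finger_gap: 51.5
finger_force: 32.0
clock: 39.85
finger_gap: 52.0
finger_force: 32.0
clock: 40.27
finger_gap: 51.4
finger_force: 32.0
clock: 40.68
finger_gap: 51.6
finger_force: 32.0
```

```bash
python3 -m inch '[{"gripper":0.6,"dx":0,"dy":0,"dz":0,"wx":0,"wy":0,"wz":0},{"gripper":0.8,"dx":0,"dy":0,"dz":0,"wx":0,"wy":0,"wz":0},{"gripper":1,"dx":0,"dy":0,"dz":0,"wx":0,"wy":0,"wz":0},{"gripper":1,"dx":0,"dy":0,"dz":0,"wx":0,"wy":0,"wz":0},{"gripper":1,"dx":0,"dy":0,"dz":0,"wx":0,"wy":0,"wz":0}]' 20
python3 -m inch '[{"gripper":1,"dx":0,"dy":0,"dz":0.02,"wx":0,"wy":0,"wz":0},{"gripper":1,"dx":0,"dy":0,"dz":0.05,"wx":0,"wy":0,"wz":0},{"gripper":1,"dx":0,"dy":0,"dz":0.08,"wx":0,"wy":0,"wz":0},{"gripper":1,"dx":0,"dy":0,"dz":0.11,"wx":0,"wy":0,"wz":0},{"gripper":0.5,"dx":0,"dy":0,"dz":0.13,"wx":0,"wy":0,"wz":0}]'
python3 -m inch '[{"gripper":0,"dx":-0.02,"dy":0.006,"dz":0,"wx":0,"wy":0,"wz":0},{"gripper":0,"dx":-0.045,"dy":0.013,"dz":0,"wx":0,"wy":0,"wz":0},{"gripper":0,"dx":-0.07,"dy":0.02,"dz":0,"wx":0,"wy":0,"wz":0},{"gripper":0,"dx":-0.09,"dy":0.025,"dz":0,"wx":0,"wy":0,"wz":0},{"gripper":0,"dx":-0.095,"dy":0.027,"dz":0,"wx":0,"wy":0,"wz":0}]'
python3 -m inch '[{"gripper":0,"dx":0,"dy":0,"dz":0,"wx":0,"wy":0,"wz":0},{"gripper":0,"dx":0,"dy":0,"dz":0,"wx":0,"wy":0,"wz":0},{"gripper":0,"dx":0,"dy":0,"dz":0,"wx":0,"wy":0,"wz":0},{"gripper":0,"dx":0,"dy":0,"dz":0,"wx":0,"wy":0,"wz":0},{"gripper":0,"dx":0,"dy":0,"dz":0,"wx":0,"wy":0,"wz":0}]'
python3 sp.py
```

```text
clock: 41.1
eef_pos: [600.4, 177.7, 73.4]
eef_rot: [3.14, 0.001, 2.109]
wrist_force: [-0.7, -0.0, -0.9]
finger_gap: 79.4
finger_force: 0.0
clock: 41.52
eef_pos: [600.6, 178.0, 206.3]
eef_rot: [3.138, 0.001, 2.109]
wrist_force: [0.1, 0.5, -0.5]
finger_gap: 90.2
finger_force: 0.0
clock: 41.93
eef_pos: [503.1, 205.5, 203.4]
eef_rot: [3.14, -0.0, 2.111]
wrist_force: [-0.3, 0.4, 0.9]
finger_gap: 57.3
finger_force: 0.0
clock: 42.35
eef_pos: [505.5, 204.4, 202.1]
eef_rot: [-3.141, -0.0, 2.109]
wrist_force: [-0.3, -0.5, -1.1]
finger_gap: 23.9
finger_force: 0.0
stand [-71.7  21.4 202.1] [-3.141 -0.     2.109] [-0.3 -0.5 -1.1] [-0.02 -0.11  0.01] 42.35
```

```bash
python3 -m inch '[{"gripper":0,"dx":0,"dy":0,"dz":0,"wx":0,"wy":0,"wz":0},{"gripper":0,"dx":0,"dy":0,"dz":0,"wx":0,"wy":0,"wz":0},{"gripper":0,"dx":0,"dy":0,"dz":-0.015,"wx":0,"wy":0,"wz":0},{"gripper":0,"dx":0,"dy":0,"dz":-0.035,"wx":0,"wy":0,"wz":0},{"gripper":0,"dx":0,"dy":0,"dz":-0.055,"wx":0,"wy":0,"wz":0}]'
python3 -m inch '[{"gripper":0,"dx":0,"dy":0,"dz":-0.02,"wx":0,"wy":0,"wz":0},{"gripper":0,"dx":0,"dy":0,"dz":-0.04,"wx":0,"wy":0,"wz":0},{"gripper":0,"dx":0,"dy":0,"dz":-0.06,"wx":0,"wy":0,"wz":0},{"gripper":0,"dx":0,"dy":0,"dz":-0.073,"wx":0,"wy":0,"wz":0},{"gripper":0,"dx":0,"dy":0,"dz":-0.073,"wx":0,"wy":0,"wz":0}]'
python3 sp.py
python3 -m inch '[{"gripper":0,"dx":0.0026,"dy":-0.0043,"dz":0,"wx":0,"wy":0,"wz":0},{"gripper":0,"dx":0.0052,"dy":-0.0086,"dz":0,"wx":0,"wy":0,"wz":0},{"gripper":0,"dx":0.0077,"dy":-0.0129,"dz":0,"wx":0,"wy":0,"wz":0},{"gripper":0,"dx":0.0103,"dy":-0.0171,"dz":0,"wx":0,"wy":0,"wz":0},{"gripper":0,"dx":0.0129,"dy":-0.0214,"dz":0,"wx":0,"wy":0,"wz":0}]'
python3 sp.py
python3 -m inch '[{"gripper":0,"dx":0.001,"dy":-0.0017,"dz":0,"wx":0,"wy":0,"wz":0},{"gripper":0,"dx":0.002,"dy":-0.0034,"dz":0,"wx":0,"wy":0,"wz":0},{"gripper":0,"dx":0.0026,"dy":-0.0043,"dz":0,"wx":0,"wy":0,"wz":0},{"gripper":0,"dx":0.0031,"dy":-0.0051,"dz":0,"wx":0,"wy":0,"wz":0},{"gripper":0,"dx":0.0036,"dy":-0.006,"dz":0,"wx":0,"wy":0,"wz":0}]'
python3 sp.py
```

```text
clock: 42.77
eef_pos: [505.2, 204.7, 147.0]
eef_rot: [3.141, 0.0, 2.109]
wrist_force: [0.0, 0.6, 0.3]
finger_gap: 0.0
finger_force: 0.0
clock: 43.18
eef_pos: [503.7, 204.2, 71.8]
eef_rot: [-3.137, -0.001, 2.109]
wrist_force: [0.2, 0.4, -1.2]
finger_gap: 0.2
finger_force: 0.0
stand [-73.4  22.1  71.8] [-3.137e+00 -1.000e-03  2.109e+00] [ 0.2  0.4 -1.2] [-0.02 -0.12  0.04] 43.1833
clock: 43.6
eef_pos: [517.9, 182.7, 75.0]
eef_rot: [-3.141, -0.0, 2.109]
wrist_force: [-5.4, -1.0, 2.1]
finger_gap: 0.8
finger_force: 3.4
stand [-72.2  -3.6  75. ] [-3.141 -0.     2.109] [-5.4 -1.   2.1] [-0.07  0.83 -0.05] 43.6
clock: 44.02
eef_pos: [521.5, 177.3, 74.5]
eef_rot: [3.141, 0.0, 2.109]
wrist_force: [-1.4, 1.0, 1.8]
finger_gap: 0.4
finger_force: 1.0
stand [-72.  -10.   74.5] [3.141 0.    2.109] [-1.4  1.   1.8] [0.19 0.22 0.03] 44.0167
```

```bash
python3 -m inch '[{"gripper":0,"dx":0.0005,"dy":-0.0009,"dz":0,"wx":0,"wy":0,"wz":0},{"gripper":0,"dx":0.001,"dy":-0.0017,"dz":0,"wx":0,"wy":0,"wz":0},{"gripper":0,"dx":0.0015,"dy":-0.0026,"dz":0,"wx":0,"wy":0,"wz":0},{"gripper":0,"dx":0.0021,"dy":-0.0034,"dz":0,"wx":0,"wy":0,"wz":0},{"gripper":0,"dx":0.0021,"dy":-0.0034,"dz":0,"wx":0,"wy":0,"wz":0}]'
python3 sp.py
python3 -m inch '[{"gripper":0,"dx":0.0005,"dy":-0.0009,"dz":0,"wx":0,"wy":0,"wz":0},{"gripper":0,"dx":0.001,"dy":-0.0017,"dz":0,"wx":0,"wy":0,"wz":0},{"gripper":0,"dx":0.0013,"dy":-0.0021,"dz":0,"wx":0,"wy":0,"wz":0},{"gripper":0,"dx":0.0015,"dy":-0.0026,"dz":0,"wx":0,"wy":0,"wz":0},{"gripper":0,"dx":0.0015,"dy":-0.0026,"dz":0,"wx":0,"wy":0,"wz":0}]'
python3 sp.py
```

```text
clock: 44.43
eef_pos: [523.7, 173.8, 74.4]
eef_rot: [3.141, 0.0, 2.109]
wrist_force: [-0.7, 1.1, 1.0]
finger_gap: 0.3
finger_force: 0.5
stand [-71.9 -14.2  74.4] [3.141 0.    2.109] [-0.7  1.1  1. ] [ 0.17 -0.1  -0.  ] 44.4333
clock: 44.85
eef_pos: [525.0, 171.2, 74.4]
eef_rot: [-3.141, 0.0, 2.109]
wrist_force: [-1.6, 1.2, -0.7]
finger_gap: 0.5
finger_force: 0.6
stand [-72.1 -17.2  74.4] [-3.141  0.     2.109] [-1.6  1.2 -0.7] [0.21 0.01 0.01] 44.85
```

```bash
python3 -m inch '[{"gripper":0,"dx":0.0005,"dy":-0.0009,"dz":0,"wx":0,"wy":0,"wz":0},{"gripper":0,"dx":0.001,"dy":-0.0017,"dz":0,"wx":0,"wy":0,"wz":0},{"gripper":0,"dx":0.0013,"dy":-0.0021,"dz":0,"wx":0,"wy":0,"wz":0},{"gripper":0,"dx":0.0015,"dy":-0.0026,"dz":0,"wx":0,"wy":0,"wz":0},{"gripper":0,"dx":0.0015,"dy":-0.0026,"dz":0,"wx":0,"wy":0,"wz":0}]' | grep force
python3 sp.py
python3 -m inch '[{"gripper":0,"dx":0.0005,"dy":-0.0009,"dz":0,"wx":0,"wy":0,"wz":0},{"gripper":0,"dx":0.001,"dy":-0.0017,"dz":0,"wx":0,"wy":0,"wz":0},{"gripper":0,"dx":0.001,"dy":-0.0017,"dz":0,"wx":0,"wy":0,"wz":0},{"gripper":0,"dx":0.001,"dy":-0.0017,"dz":0,"wx":0,"wy":0,"wz":0},{"gripper":0,"dx":0.001,"dy":-0.0017,"dz":0,"wx":0,"wy":0,"wz":0}]' | grep force
python3 sp.py
```

```text
wrist_force: [-1.2, 2.5, -0.4]
finger_force: 1.1
stand [-72.2 -20.   74.4] [-3.141 -0.     2.109] [-1.2  2.5 -0.4] [0.39 0.15 0.04] 45.2667
wrist_force: [-7.0, 8.0, 1.3]
finger_force: 4.6
stand [-72.5 -20.9  74.2] [-3.14e+00 -2.00e-03  2.11e+00] [-7.   8.   1.3] [1.44 1.15 0.07] 45.6833
```

```bash
python3 -m inch '[{"gripper":0,"dx":-0.003,"dy":0.005,"dz":0,"wx":0,"wy":0,"wz":0},{"gripper":0,"dx":-0.008,"dy":0.013,"dz":0,"wx":0,"wy":0,"wz":0},{"gripper":0,"dx":-0.013,"dy":0.021,"dz":0,"wx":0,"wy":0,"wz":0},{"gripper":0,"dx":-0.018,"dy":0.03,"dz":0,"wx":0,"wy":0,"wz":0},{"gripper":0,"dx":-0.018,"dy":0.03,"dz":0.01,"wx":0,"wy":0,"wz":0}]' | grep force
python3 -m inch '[{"gripper":0,"dx":0,"dy":0,"dz":0.03,"wx":0,"wy":0,"wz":0},{"gripper":0,"dx":0,"dy":0,"dz":0.06,"wx":0,"wy":0,"wz":0},{"gripper":0,"dx":0,"dy":0,"dz":0.09,"wx":0,"wy":0,"wz":0},{"gripper":0,"dx":0,"dy":0,"dz":0.12,"wx":0,"wy":0,"wz":0},{"gripper":0,"dx":0,"dy":0,"dz":0.13,"wx":0,"wy":0,"wz":0}]' | grep force
python3 -m inch '[{"gripper":0,"dx":0.02,"dy":-0.034,"dz":0,"wx":0,"wy":0,"wz":0},{"gripper":0,"dx":0.041,"dy":-0.069,"dz":0,"wx":0,"wy":0,"wz":0},{"gripper":0,"dx":0.052,"dy":-0.086,"dz":0,"wx":0,"wy":0,"wz":0},{"gripper":0,"dx":0.052,"dy":-0.086,"dz":0,"wx":0,"wy":0,"wz":0},{"gripper":0,"dx":0.052,"dy":-0.086,"dz":0,"wx":0,"wy":0,"wz":0}]' | grep force
python3 sp.py; python3 lev2.py; python3 chk.py
```

```text
wrist_force: [0.1, 0.1, -1.3]
finger_force: 0.0
wrist_force: [-0.7, 0.6, 0.2]
finger_force: 0.0
wrist_force: [0.1, 0.4, 0.1]
finger_force: 0.0
stand [-72.1 -88.2 214.2] [-3.141 -0.     2.108] [0.1 0.4 0.1] [-0.   -0.1   0.02] 46.9333
cam stand [-71.  -3.] 394.24467524285825
-69 y -41.9 -32.1
-66 y -42.8 -31.3
-63 y -42.8 -29.6
-60 y -37.4 -27.0
-57 y -33.9 -23.5
-54 y -31.3 -21.0
-51 y -29.6 -19.3
-48 y -26.1 -24.4
block [ 501. -433.] 1621 tray-frame (-11, 16)
block [ 585. -521.] 105 tray-frame (107, -16)
block [ 527. -472.] 108 tray-frame (32, -4)
block [ 463. -432.] 102 tray-frame (-44, -3)
foot [ 663. -404.] 94 tray-frame (105, -11)
foot [ 604. -351.] 90 tray-frame (27, 3)
foot [ 551. -325.] 88 tray-frame (-32, -2)
pull [ 732. -294.] 92 tray-frame (109, 1)
pull [ 634. -242.] 93 tray-frame (-1, -5)
bench [336.  77.] 222
```

```bash
python3 -c "
from cell import manip
print(manip.sign_off())"
```

```text
the job is handed in; nothing more can be done
None
```

I handed the job in at about 47 s without getting a verdict back: the five fittings present are in their trays, the strap is shut and pinned, the test run held the paddle home for over 2 s, the lever is back at locked off, and I touched none of the five items to be left alone.

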